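# Pack the pill pods into the damp-proof case and screw its cover down

## Robot

A 6-joint arm with a two-finger parallel gripper is mounted at the origin on the work surface. World frame = base frame: x ahead of the robot, y to its left, z up, the work surface at z = 0. Lengths are in m, angles in rad, forces in N, time in s.
With the tool pointing down it reaches from about 0.275 to 0.975 m from the base axis. Payload 8.4 kg.
Tool frame: the origin (TCP) lies at the very end of the fingers, on their centre line; the grasp point (between the pads) lies 19 mm behind it; z points along the fingers, y is the line along which they close (so a half turn about z gives the same grasp; the last joint's range is limited). The gripper opens to 92 mm and grips with 3 to 60 N. Pads are 20 mm wide; open, the fingers measure 128 mm over their backs; the gripper's body (75 mm by 189 mm) begins 69 mm behind the grasp point.
Start: joints at [-1.325, 0.353, 1.633, -0, 1.155, -0.002], TCP at [0.153, -0.606, 0.215] pointing down, gripper open.
Joint ranges: [-2.63, 2.63], [-0.92, 2.1], [0.06, 2.66], [-1.3, 4.44], [0, 2.69], [-3.02, 3.02]. Speed limits (rad/s): [2.22, 2.22, 2.79, 3.14, 3.14, 3.14].

## Interface

Orientations are given as a unit quaternion [w, x, y, z].
In Python, from workcell import get_state, get_image, sign_off gives the robot as it stands.
- The arm moves only by the tool servo_tool, never from a script. Its argument "motion" is a list that holds one entry, the list of rows, each a list of 7 numbers: the shift along the tool's x, y, z normalised to -1 to 1, where 1 is 20 mm, then the turn, a rotation vector about the tool's x, y, z normalised to -1 to 1, where 1 is 5 degrees, then the opening in per cent of the stroke, from 0 (shut) to 100 (fully open). A call has 1 to 5 rows; each row shifts and turns the commanded pose from where the row before left it, along the tool's axes as they then stand; what a row does not reach is not made up. A row lasts 1/8 s, in which the tool goes at most 62.5 mm and 10.7 degrees, less where a joint would pass 70% of its speed; a pose out of reach is approached as far as the arm can. A call with a number of a shift or a turn outside -1 to 1 is refused whole. A call with a gripper value outside its range is refused whole. The fingers move at their own pace and stop on an object; "newtons" is the grip in N (left out, the last holds). Time passes only in rows, so rows that do not move let the fingers close. It gives the time, the measured TCP pose, the force, the opening and the grip force at its end, in the units of the state.
- get_state(): the state, without advancing time (a new reading comes with each control period).
- get_image(name): name is "scene" or "top" or "wrist"; returns a dict with "frame" (420x560x3 uint8, red, green, blue), "z_map" (420x560 float32, m along the optical axis (not along the pixel's ray), 0 where there is no reading), "fx", "fy", "cx", "cy" (pixels), "R" (3x3) and "t" (3): a world point X has camera coordinates R X + t. Camera axes: x right, y down, z forward; pixel columns grow to the right and rows downward; lengths in m; the calibration is good to about 2 mm. The wrist camera is an equidistant fisheye: a pixel r from the principal point sees the ray r / f radians off the axis. A picture is of the moment at which its call begins.
- sign_off(): hands the job in; it is judged then, once.
The state is a dict: "clock": time; "q": joint angles; "qd": joint speeds; "tau": joint torques, N m; "ee_pos": TCP position; "ee_rot": TCP orientation; "ft_force": force on the tool from outside, world axes, zero at the start; "moment": the same for the moment, N m; "opening": finger opening in m; "gripper_force": force on a finger pad.
Only numpy, scipy, OpenCV 4.12 (cv2) and the standard library are available. Lean on these libraries where they do the work, as an engineer would, in place of code of your own. Each camera call takes 0.05 s, during which the arm holds its last target. There are 200 camera calls.

## Task

Pack the pills away from the damp: lay every white pod flat, lid up, in the main chamber of the grey case and the blue pod flat, lid up, in the side well. When all the white pods are in, seat the green cover flat on the chamber over its centre stud (line the wing nut up with the slot first) and then spin the orange wing nut down clockwise until it is snug on the cover; also slide the yellow cover fully shut over the blue pod, and leave the other things on the sill where they are.

Things in the scene. Friction and masses are not known exactly. Their poses are not given: they have to be found in the camera images.
- case: grey damp-proof medicine case, fixed to the sill. Origin on the sill on the axis of its centre stud, z up. Main chamber, open at the top: outer 180 (x) x 220 (y) mm centred on the origin, walls 5 mm, floor 14 and rim 45 mm above the sill. On its +y side a lower annex, rim 38 mm up: the -x half is an open well, the +x half a solid deck where the slide cover parks when open
- boss (a point): top centre, 49 mm above the sill, of an oblong aluminium boss 60 (case x) x 12 (case y) mm that stands in the middle of the chamber from its floor; above it rises the stud, to 84 mm, that carries the wing nut
- well (a point): a point on the floor of the annex's well (5 mm above the sill), axes as the case's. From here the well reaches -42 to +42 mm in y and -39 to +49 mm in x, but the parked slide cover leaves only -39 to about +36 mm in x uncovered. Rim 33 mm above this point
- wingnut: orange wing nut, captive on the threaded stud: a flat wing bar 60 (x, across the stud) x 12 (y) x 22 (z) mm; origin on the stud's axis at its underside, x along the wing. As it turns it climbs or sinks (see nut_turn)
- nut_turn (a joint): turn of the wing nut, rad: 0 = top of thread (underside 60 mm above the sill), grows clockwise from above, sinking 8 mm a turn. The wing lines up with boss and slot (case x) at 0 and at 3.14. It meets a seated cover at about 7.8, wing across the slot, then stiffens; snug at 7.9 to 8.2, hard stop 8.4. Stays where left (friction 0.05 N m)
- cover: loose green chamber cover, 184 (x) x 224 (y) x 5 mm, 0.22 to 0.37 kg; origin centre of underside, z up. Oblong slot 70 (x) x 22 (y) mm in its middle passes over wing nut and boss. Two upright ribs to hold it by, each 64 (x) x 12 (y) mm, top 29 mm above the underside, at x = 0, y = +65 and -65 mm. Same if turned half round. Seated: underside 45 mm above the sill
- slidecover (a joint): travel of the annex's yellow flat slide cover, m: 0 = fully shut over the well (end stop), 0.085 = fully open, parked over the deck; shuts towards the case's -x. About 1.5 N of friction; stays where it is left
- slide_grip (a point): top centre of the slide cover's upright grip rib, 12 (case x) x 44 (case y) mm, 24 mm high above the plate; the plate's top is 42 mm above the sill
- pod1: white pill pod, a closed rounded box 60 (x) x 34 (y) x 28 (z) mm, about 50 g; origin at the centre of its underside, z up; may be absent
- pod2: white pill pod, a closed rounded box 60 (x) x 34 (y) x 28 (z) mm, about 50 g; origin at the centre of its underside, z up; may be absent
- pod3: white pill pod, a closed rounded box 60 (x) x 34 (y) x 28 (z) mm, about 50 g; origin at the centre of its underside, z up; may be absent
- pod4: white pill pod, a closed rounded box 60 (x) x 34 (y) x 28 (z) mm, about 50 g; origin at the centre of its underside, z up; may be absent
- bluepod: blue pill pod, a closed rounded box 60 (x) x 34 (y) x 28 (z) mm, about 50 g; origin at the centre of its underside, z up (35 to 80 g)
- organizer: bystander: white weekly pill organizer with seven lids, 40 x 220 x 27 mm, origin at the centre of its underside
- tumbler: bystander: clear glass tumbler, 74 mm wide, 100 mm tall, origin at the centre of its underside
- vial: bystander: amber vial with white cap, 34 mm wide, 70 mm tall, origin at the centre of its underside
- teaspoon: bystander: steel teaspoon 140 mm long, lying flat
- dish: bystander: small blue ceramic dish, 100 mm wide, 30 mm tall, origin at the centre of its underside
- waterbottle: bystander: green glass bottle, 66 mm wide, 190 mm tall, origin at the centre of its underside
There are look-alikes about, which are no part of the job. What is shaped like the pod3 but black, brown or pink is not meant.

How it is judged:
On the way, in this order (a step that is already met when the one before it is completed fails the run):
1. all white pods lie flat in the main chamber (x of pod1 in the frame of case between -0.085 and 0.085 m and y of pod1 in the frame of case between -0.105 and 0.105 m and z of each of pod1, pod2, pod3, pod4 in the frame of case below 0.021 m and angle between each of pod1, pod2, pod3, pod4's own z axis and vertical below 0.2 rad and x of pod2 in the frame of case between -0.085 and 0.085 m and y of pod2 in the frame of case between -0.105 and 0.105 m and x of pod3 in the frame of case between -0.085 and 0.085 m and y of pod3 in the frame of case between -0.105 and 0.105 m and x of pod4 in the frame of case between -0.085 and 0.085 m and y of pod4 in the frame of case between -0.105 and 0.105 m), for 0.2 s.
2. the cover is seated flat on the chamber over the stud, the nut not yet down (z of cover in the frame of case between 0.042 and 0.048 m and horizontal distance between cover and case below 0.01 m and angle between the x axis of cover and the x axis of case, either way round below 0.2 rad and angle between cover's own z axis and vertical below 0.04 rad and value of joint nut_turn below 6.5 rad), for 0.2 s.
3. the wing nut is spun down snug on the seated cover (z of cover in the frame of case between 0.042 and 0.048 m and horizontal distance between cover and case below 0.01 m and angle between the x axis of cover and the x axis of case, either way round below 0.2 rad and angle between cover's own z axis and vertical below 0.04 rad and value of joint nut_turn above 7.85 rad and contact force between wingnut and cover above 1 N), for 0.2 s.
At the end, for the whole second after the job is handed in: White pods flat on the chamber floor, blue pod flat on the well floor (within 0.2 rad); cover flat on the rim, within 10 mm and 0.2 rad of centred; nut turned past 7.85 rad, pressing on the cover with over 1 N; slide cover within 4 mm of shut; all at rest (all of step 1 and all of step 3 and x of bluepod in the frame of well between -0.045 and 0.045 m and y of bluepod in the frame of well between -0.045 and 0.045 m and z of bluepod in the frame of well below 0.008 m and angle between bluepod's own z axis and vertical below 0.2 rad and value of joint slidecover below 0.004 m and linear speed of each of pod1, pod2, pod3, pod4, bluepod, cover below 0.02 m/s); the robot touches nothing.
It fails at once if a bystander is shifted more than 40 mm or tipped over (distance of any of organizer, tumbler, vial, teaspoon, dish, waterbottle from where it was at the start of the episode above 0.04 m or angle between any of organizer, tumbler, vial, dish, waterbottle's own z axis and vertical above 0.6 rad).
It fails at once if the wing nut is screwed down with no cover seated under it (value of joint nut_turn above 7 rad and not (z of cover in the frame of case below 0.055 m and horizontal distance between cover and case below 0.02 m)).
Of pod1, pod2, pod3, pod4 only 2 to 4 are there at a start; the rules pass over those that are not, and their reading is None.
At some moment in a run one of pod1, pod2, pod3, pod4, bluepod, cover may be knocked a few centimetres aside while the robot is not near it.
It also fails if it takes over 210 s, if anything falls off the work surface, if the arm or the gripper's body presses on something with over 40 N, if the wrist force passes 120 N, or if a joint passes its speed limit or range.

## Working session

There is one attempt and no reset: what is moved stays moved. The work goes in short steps, Python scripts to look and compute and a tool call to move; the robot and the scene stay as the last step left them, time stands still between calls to the robot, and variables do not carry over. Pictures are saved under pics/ and viewed, at most 14 in all, crops included, and the job is handed in when it is done.

Besides the shell and the picture viewer there is one more tool, called by a JSON object that holds its "op" and its "data", one argument or row to a line. servo_tool: Moves the arm, as the interface text tells. Scaled input: -1 to 1 covers 20 mm each way for a shift and 5 degrees each way for a turn. Its arguments: {"type":"object","properties":{"motion":{"type":"array"},"newtons":{"type":"number"}},"required":["motion"]}

```bash
mkdir -p pics; ls; cat > h.py <<'E'
import numpy as np, cv2
from workcell import get_state, get_image, sign_off
def save(im,n): cv2.imwrite('pics/'+n, im['frame'][:,:,::-1])
def cloud(im):
    z=im['z_map']; v,u=np.mgrid[:z.shape[0],:z.shape[1]]
    x=(u-im['cx'])/im['fx']*z; y=(v-im['cy'])/im['fy']*z
    P=np.stack([x,y,z],-1)
    R=np.array(im['R']);t=np.array(im['t'])
    return (P-t)@R
def onplane(im,u,v,h):
    R=np.array(im['R']);t=np.array(im['t']); C=-R.T@t
    d=R.T@np.array([(u-im['cx'])/im['fx'],(v-im['cy'])/im['fy'],1.])
    return C+d*(h-C[2])/d[2]
E
python3 - <<'E'
from h import *
for n in ['top','scene']:
    im=get_image(n); save(im,n+'0.png'); np.savez(n+'0.npz',**im)
    print(n,im['fx'],im['cx'],im['cy'],-np.array(im['R']).T@np.array(im['t']),np.round(im['R'],3).tolist(), (im['z_map']>0).mean())
print(get_state())
E
```

```text
pics
top 450.01969336608664 282.9422538336019 206.13681250356174 [ 0.35514144 -0.03954165  1.31607556] [[-0.001, -1.0, 0.022], [-0.988, -0.003, -0.157], [0.157, -0.021, -0.987]] 0.9960884353741497
scene 546.4924793571101 278.7177231363204 210.87685551858834 [ 1.47240952 -0.47490406  0.96766283] [[0.421, 0.907, -0.015], [0.598, -0.29, -0.747], [-0.682, 0.306, -0.664]] 0.9949447278911565
{'clock': 0.1, 'q': array([-1.32540039e+00,  3.53541226e-01,  1.63403945e+00,  1.07920166e-05,
        1.15522153e+00, -2.38366940e-03]), 'qd': array([-3.55727852e-04, -1.70483870e-03, -1.16750644e-03,  1.02771684e-04,
       -4.06996424e-05, -6.45445313e-04]), 'tau': array([-3.34638671e-04, -5.94904447e+01, -3.34929121e+01,  6.99961209e-02,
        1.84009125e-02, -3.93414052e-05]), 'ee_pos': array([ 0.15318881, -0.60548141,  0.21397099]), 'ee_rot': array([-6.00915316e-04,  9.92335557e-01,  1.23570937e-01, -6.84042938e-05]), 'ft_force': array([-0.59634241,  0.41746746, -0.45171903]), 'moment': array([ 0.03091376, -0.01818328,  0.04003471]), 'gripper_force': 0.0, 'opening': 0.09208416642783572}
```

View pics/top0.png

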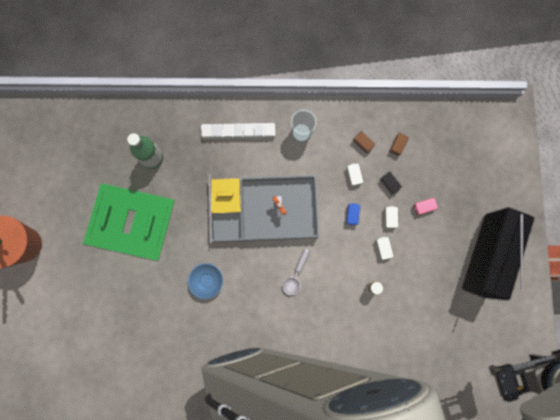

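View pics/scene0.png

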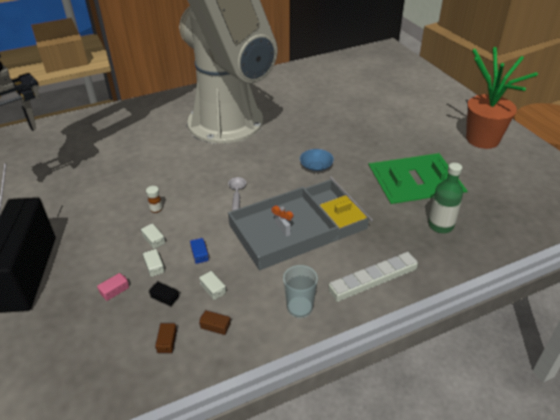

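```bash
cat >> h.py <<'E'
def ld(n): return dict(np.load(n))
def blobs(im,mask,amin=60):
    n,l,s,c=cv2.connectedComponentsWithStats(mask.astype(np.uint8),connectivity=4)
    P=cloud(im); out=[]
    for i in range(1,n):
        if s[i,4]<amin: continue
        m=l==i; Q=P[m]; h=np.median(Q[:,2])
        vs,us=np.nonzero(m)
        q=np.array([onplane(im,u,v,h)[:2] for u,v in zip(us,vs)],np.float32)
        (cx,cy),(w,hh),a=cv2.minAreaRect(q)
        if w<hh: w,hh,a=hh,w,a+90
        a=(a+90)%180-90
        print('px',c[i].round().astype(int),'n',s[i,4],'ctr %.4f %.4f z %.4f size %.3f %.3f longaxis %.1f'%(cx,cy,h,w,hh,a), 'mean',q.mean(0).round(4))
E
python3 - <<'E'
from h import *
for n in ['top','scene']:
    im=ld(n+'0.npz'); hsv=cv2.cvtColor(im['frame'],cv2.COLOR_RGB2HSV); H,S,V=hsv[...,0],hsv[...,1],hsv[...,2]
    P=cloud(im); reg=(P[...,0]>0.1)&(P[...,0]<0.75)&(abs(P[...,1])<0.7)&(P[...,2]>-.02)&(P[...,2]<0.25)
    print(n,'sill z',np.median(P[reg&(P[...,2]<0.012)][:,2]))
    for nm,m in dict(white=(V>165)&(S<50),blue=(H>100)&(H<130)&(S>120),green=(H>45)&(H<75)&(S>140),yellow=(H>20)&(H<33)&(S>150),orange=(H<14)&(S>150)&(V>150)).items():
        print(nm); blobs(im,m&reg,20)
    if n=='top':
        # raised dark grey case
        blobs(im,reg&(P[...,2]>0.03)&(P[...,2]<0.052)&(S<60)&(V<140),100)
E
```

```text
top sill z -0.0005959455309567827
white
px [133 139] n 107 ctr 0.7088 0.3236 z 0.1889 size 0.029 0.028 longaxis -42.1 mean [0.708  0.3232]
px [324 148] n 31 ctr 0.7417 -0.1934 z -0.0002 size 0.030 0.015 longaxis 55.5 mean [ 0.7413 -0.1926]
px [353 153] n 24 ctr 0.7290 -0.2800 z -0.0008 size 0.025 0.011 longaxis 24.8 mean [ 0.7283 -0.2806]
px [304 161] n 99 ctr 0.6986 -0.1320 z -0.0008 size 0.039 0.032 longaxis -45.9 mean [ 0.7012 -0.1316]
px [317 158] n 43 ctr 0.7131 -0.1727 z -0.0011 size 0.026 0.021 longaxis -46.0 mean [ 0.7123 -0.1712]
px [271 164] n 35 ctr 0.6940 -0.0337 z -0.0010 size 0.040 0.015 longaxis 0.2 mean [ 0.6938 -0.0328]
px [264 163] n 25 ctr 0.6973 -0.0086 z -0.0004 size 0.028 0.013 longaxis 46.1 mean [ 0.696  -0.0098]
px [356 172] n 291 ctr 0.6625 -0.2896 z 0.0263 size 0.068 0.057 longaxis 13.4 mean [ 0.6612 -0.2821]
px [302 172] n 21 ctr 0.6681 -0.1268 z -0.0012 size 0.015 0.012 longaxis 89.6 mean [ 0.6667 -0.1263]
px [280 200] n 37 ctr 0.5746 -0.0569 z 0.0463 size 0.030 0.012 longaxis 7.0 mean [ 0.5756 -0.0573]
px [344 220] n 1145 ctr 0.5279 -0.2631 z -0.0004 size
[... 3241 characters left out ...]
0 ctr 0.6616 -0.2801 z 0.0281 size 0.062 0.032 longaxis 12.9 mean [ 0.6618 -0.2803]
blue
px [317 157] n 249 ctr 0.3270 0.1688 z 0.0148 size 0.073 0.070 longaxis 67.8 mean [0.3248 0.1664]
px [199 250] n 311 ctr 0.5510 -0.2732 z 0.0268 size 0.078 0.033 longaxis -8.3 mean [ 0.5517 -0.2736]
green
px [496  85] n 499 ctr 0.4522 0.6925 z 0.1973 size 0.279 0.106 longaxis -32.4 mean [0.4608 0.6612]
px [414 177] n 2696 ctr 0.5222 0.3794 z 0.0054 size 0.219 0.180 longaxis 77.4 mean [0.5209 0.3731]
yellow
px [343 211] n 795 ctr 0.5920 0.0984 z 0.0425 size 0.099 0.079 longaxis 2.6 mean [0.5933 0.0982]
orange
px [490 110] n 305 ctr 0.4672 0.6541 z 0.1193 size 0.127 0.067 longaxis 34.5 mean [0.4699 0.6561]
```

```bash
cat >> h.py <<'E'
def yaw(s):
    w,x,y,z=s['ee_rot']; return np.degrees(np.arctan2(2*(x*y+w*z),1-2*(y*y+z*z)))
def plan(wps, th0=None):
    """wps: (x,y,z,theta_deg). prints tool-frame shift in units of 20mm and z-turn in 5deg units (turn done first)"""
    s=get_state(); p=np.array(s['ee_pos']); th=yaw(s); print('now',p.round(4),'yaw %.2f q6 %.2f open %.3f t %.1f F %s'%(th,s['q'][5],s['opening'],s['clock'],np.round(s['ft_force'],1)))
    for x,y,z,t in wps:
        d=np.array([x,y,z])-p; c,sn=np.cos(np.radians(t)),np.sin(np.radians(t))
        u=np.array([d[0]*c+d[1]*sn, d[0]*sn-d[1]*c, -d[2]])/0.02
        print('->',(x,y,z,t),'turn %.2f'%((th-t)/5),'shift',u.round(2)); p=np.array([x,y,z]);th=t
E
python3 - <<'E'
from h import *
im=ld('top0.npz'); c=im['frame'][120:310,180:430,::-1]
cv2.imwrite('pics/crop0.png',cv2.resize(c,None,fx=3,fy=3,interpolation=cv2.INTER_CUBIC))
plan([(0.4425,-0.3605,0.16,12)])
E
```

```text
now [ 0.1532 -0.6055  0.214 ] yaw 14.20 q6 -0.00 open 0.092 t 0.1 F [-0.6  0.4 -0.5]
-> (0.4425, -0.3605, 0.16, 12) turn 0.44 shift [16.7  -8.97  2.7 ]
```

View pics/crop0.png

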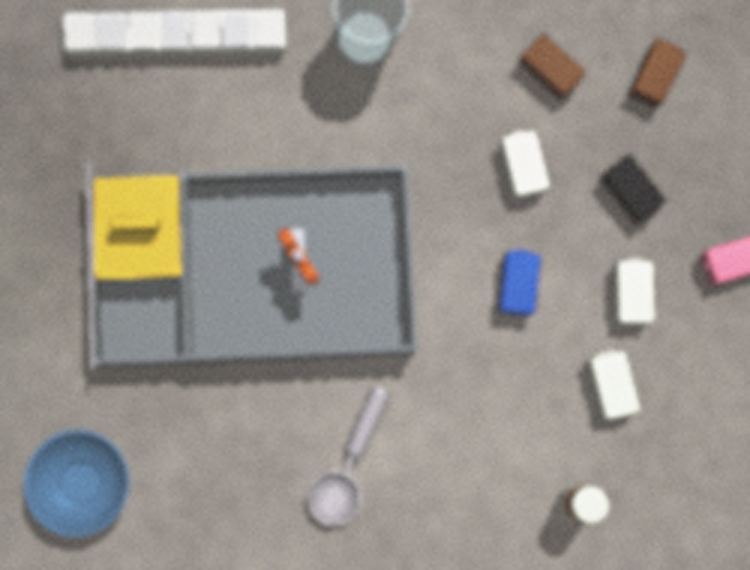

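{"op": "servo_tool", "data": {
  "motion": [
    [[0.98,-0.53,0.16,0,0,0.44,100],[0.98,-0.53,0.16,0,0,0,100],[0.98,-0.53,0.16,0,0,0,100],[0.98,-0.53,0.16,0,0,0,100],[0.98,-0.53,0.16,0,0,0,100]]
  ]
}}

```text
clock: 0.72
ee_pos: [0.2388, -0.532, 0.1984]
ee_rot: [0.0, 0.994, 0.105, 0.0]
ft_force: [-0.0, -0.4, -0.3]
opening: 0.0923
gripper_force: 0.0
```

{"op": "servo_tool", "data": {
  "motion": [
    [[0.98,-0.53,0.16,0,0,0,100],[0.98,-0.53,0.16,0,0,0,100],[0.98,-0.53,0.16,0,0,0,100],[0.98,-0.53,0.16,0,0,0,100],[0.98,-0.53,0.16,0,0,0,100]]
  ]
}}

```text
clock: 1.35
ee_pos: [0.3235, -0.4598, 0.1824]
ee_rot: [0.0, 0.995, 0.105, 0.0]
ft_force: [-0.3, -0.7, 0.2]
opening: 0.0921
gripper_force: 0.0
```

{"op": "servo_tool", "data": {
  "motion": [
    [[0.98,-0.53,0.16,0,0,0,100],[0.98,-0.53,0.16,0,0,0,100],[0.98,-0.53,0.16,0,0,0,100],[0.98,-0.53,0.16,0,0,0,100],[0.98,-0.53,0.16,0,0,0,100]]
  ]
}}

```text
clock: 1.98
ee_pos: [0.4083, -0.3874, 0.1664]
ee_rot: [0.0, 0.995, 0.105, 0.0]
ft_force: [-0.5, 0.1, 0.7]
opening: 0.0918
gripper_force: 0.0
```

{"op": "servo_tool", "data": {
  "motion": [
    [[0.98,-0.53,0.16,0,0,0,100],[0.98,-0.53,0.16,0,0,0,100],[0,0,0,0,0,0,100]]
  ]
}}

```text
clock: 2.35
ee_pos: [0.4422, -0.3583, 0.1599]
ee_rot: [-0.0, 0.994, 0.106, -0.0]
ft_force: [0.1, -0.2, -0.6]
opening: 0.0919
gripper_force: 0.0
```

```bash
python3 - <<'E'
from h import *
im=get_image('wrist'); save(im,'w0.png'); np.savez('w0.npz',**im)
print(im['fx'],im['cx'],im['cy'],(-np.array(im['R']).T@np.array(im['t'])).round(4),np.round(im['R'],3).tolist())
plan([(0.4425,-0.3605,0.003,12)])
E
```

```text
325.19226210127806 278.0970897281103 210.21364215210704 [ 0.5166 -0.3419  0.3308] [[0.211, -0.978, -0.0], [-0.94, -0.203, 0.273], [-0.267, -0.057, -0.962]]
now [ 0.4416 -0.3589  0.16  ] yaw 12.10 q6 0.67 open 0.092 t 2.4 F [-0.2 -0.7 -0. ]
-> (0.4425, -0.3605, 0.003, 12) turn 0.02 shift [0.03 0.09 7.85]
```

View pics/w0.png

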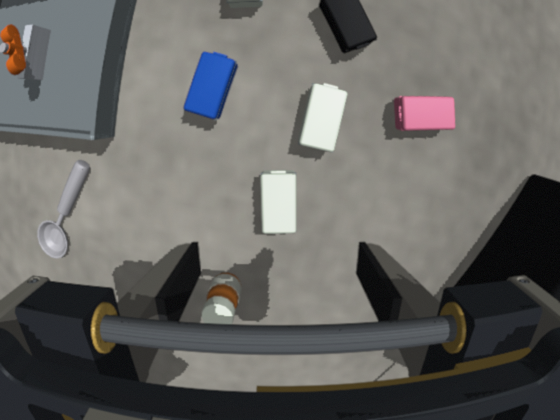

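```bash
cat >> h.py <<'E'
def wrays(im,u,v):
    dx=(np.asarray(u,float)-im['cx'])/im['fx'];dy=(np.asarray(v,float)-im['cy'])/im['fy']
    r=np.hypot(dx,dy)+1e-12;a=np.minimum(r,1.5)
    return np.stack([np.tan(a)*dx/r,np.tan(a)*dy/r,np.ones_like(r)],-1)
def wcloud(im):
    z=im['z_map'];v,u=np.mgrid[:z.shape[0],:z.shape[1]]
    return (wrays(im,u,v)*z[...,None]-np.array(im['t']))@np.array(im['R'])
def wplane(im,u,v,h):
    R=np.array(im['R']);C=-R.T@np.array(im['t']);d=wrays(im,u,v)@R
    return C+d*((h-C[2])/d[...,2])[...,None]
def wblobs(im,mask,amin=200):
    n,l,s,c=cv2.connectedComponentsWithStats(mask.astype(np.uint8),connectivity=4); P=wcloud(im)
    for i in range(1,n):
        if s[i,4]<amin: continue
        vs,us=np.nonzero(l==i); h=np.median(P[l==i][:,2])
        q=wplane(im,us,vs,h)[:,:2].astype(np.float32)
        (cx,cy),(w,hh),a=cv2.minAreaRect(q)
        if w<hh: w,hh,a=hh,w,a+90
        print('px',c[i].round().astype(int),'n',s[i,4],'ctr %.4f %.4f z %.4f size %.3f %.3f axis %.1f'%(cx,cy,h,w,hh,(a+90)%180-90))
def hsv(im):
    k=cv2.cvtColor(im['frame'],cv2.COLOR_RGB2HSV); return k[...,0],k[...,1],k[...,2]
E
python3 - <<'E'
from h import *
im=ld('w0.npz'); H,S,V=hsv(im); P=wcloud(im); h=P[...,2]
reg=(h>0.018)&(h<0.035)
print('sill',np.median(h[30:150,250:300]))
wblobs(im,reg&(V>170)&(S<45)); wblobs(im,reg&(H>100)&(H<130)&(S>120))
E
```

```text
sill 0.0007916988002533685
px [324 116] n 2173 ctr 0.5299 -0.3822 z 0.0287 size 0.060 0.033 axis -0.4
px [ 72 181] n 208 ctr 0.4104 -0.1238 z 0.0201 size 0.056 0.008 axis -26.4
px [279 202] n 2031 ctr 0.4409 -0.3584 z 0.0287 size 0.062 0.032 axis 12.9
px [210  84] n 2234 ctr 0.5382 -0.2725 z 0.0286 size 0.061 0.035 axis -7.1
```

{"op": "servo_tool", "data": {
  "motion": [
    [[0,0,0.98,0,0,0,75],[0,0,0.98,0,0,0,75],[0,0,0.98,0,0,0,75],[0,0,0.98,0,0,0,75],[0,0,0.98,0,0,0,75]]
  ],
  "newtons": 15
}}

```text
clock: 3.02
ee_pos: [0.4407, -0.3602, 0.0617]
ee_rot: [0.0, 0.995, 0.104, 0.0]
ft_force: [0.5, 0.3, 0.2]
opening: 0.0686
gripper_force: 0.0
```

{"op": "servo_tool", "data": {
  "motion": [
    [[0,0,0.98,0,0,0,75],[0,0,0.98,0,0,0,75],[0,0,0.94,0,0,0,75],[0,0,0,0,0,0,0],[0,0,0,0,0,0,0]]
  ]
}}

```text
clock: 3.65
ee_pos: [0.4414, -0.3601, 0.0046]
ee_rot: [0.0, 0.995, 0.104, 0.0]
ft_force: [0.1, 0.2, 0.1]
opening: 0.0509
gripper_force: 0.0
```

{"op": "servo_tool", "data": {
  "motion": [
    [[0,0,0,0,0,0,0],[0,0,0,0,0,0,0],[0,0,0,0,0,0,0]]
  ]
}}

```text
clock: 4.03
ee_pos: [0.4416, -0.36, 0.0049]
ee_rot: [0.0, 0.995, 0.105, 0.0]
ft_force: [-0.5, 0.7, 5.6]
opening: 0.0337
gripper_force: 15.0
```

{"op": "servo_tool", "data": {
  "motion": [
    [[0,0,-1,0,0,0,0],[0,0,-1,0,0,0,0],[0,0,-1,0,0,0,0],[0,0,-1,0,0,0,0],[0,0,-1,0,0,0,0]]
  ]
}}

```text
clock: 4.65
ee_pos: [0.441, -0.3596, 0.1048]
ee_rot: [-0.0, 0.995, 0.105, -0.0]
ft_force: [-0.3, -0.5, -1.3]
opening: 0.034
gripper_force: 15.0
```

```bash
python3 - <<'E'
from h import *
plan([(0.50,-0.13,0.15,2.3)])
E
```

```text
now [ 0.441  -0.3596  0.1048] yaw 12.00 q6 0.67 open 0.034 t 4.7 F [-0.3 -0.5 -1.3]
-> (0.5, -0.13, 0.15, 2.3) turn 1.94 shift [  3.41 -11.35  -2.26]
```

{"op": "servo_tool", "data": {
  "motion": [
    [[0,0,-0.5,0,0,0.97,0],[0,0,-0.5,0,0,0.97,0],[0.28,-0.95,-0.2,0,0,0,0],[0.28,-0.95,-0.2,0,0,0,0],[0.28,-0.95,-0.2,0,0,0,0]]
  ]
}}

```text
clock: 5.28
ee_pos: [0.4558, -0.3001, 0.1361]
ee_rot: [-0.0, 1.0, 0.021, -0.0]
ft_force: [-0.1, -0.0, -0.6]
opening: 0.0341
gripper_force: 15.0
```

{"op": "servo_tool", "data": {
  "motion": [
    [[0.28,-0.95,-0.2,0,0,0,0],[0.28,-0.95,-0.2,0,0,0,0],[0.28,-0.95,-0.2,0,0,0,0],[0.28,-0.95,-0.2,0,0,0,0],[0.28,-0.95,0,0,0,0,0]]
  ]
}}

```text
clock: 5.9
ee_pos: [0.4804, -0.2049, 0.1526]
ee_rot: [0.0, 1.0, 0.02, 0.0]
ft_force: [0.4, 0.3, -0.1]
opening: 0.0341
gripper_force: 15.0
```

{"op": "servo_tool", "data": {
  "motion": [
    [[0.28,-0.95,0,0,0,0,0],[0.28,-0.95,0,0,0,0,0],[0.28,-0.95,0,0,0,0,0],[0.28,-0.95,0,0,0,0,0],[0,0,0,0,0,0,0]]
  ]
}}

```text
clock: 6.52
ee_pos: [0.4994, -0.1278, 0.1521]
ee_rot: [-0.0, 1.0, 0.021, -0.0]
ft_force: [0.0, 0.1, -0.2]
opening: 0.034
gripper_force: 15.0
```

```bash
python3 - <<'E'
from h import *
im=get_image('wrist'); save(im,'w1.png'); np.savez('w1.npz',**im)
H,S,V=hsv(im); P=wcloud(im)
wblobs(im,(H<14)&(S>150)&(V>120)&(P[...,2]>0.04)&(P[...,0]<0.7),100)
wblobs(im,(H>20)&(H<33)&(S>150)&(P[...,2]>0.03),100)
m=(abs(P[...,2]-0.045)<0.006)&(S<70)&(P[...,1]<0.2)
m=cv2.morphologyEx(m.astype(np.uint8),cv2.MORPH_OPEN,np.ones((3,3)))
wblobs(im,m,300)
Q=P[m>0]; print(len(Q)); np.save('rim.npy',Q)
plan([(0.511,-0.111,0.10,2.3)])
E
```

```text
px [190 144] n 1105 ctr 0.5558 -0.0563 z 0.0766 size 0.057 0.016 axis 32.0
px [ 58 113] n 5531 ctr 0.5878 0.1011 z 0.0429 size 0.097 0.083 axis 2.5
px [202 128] n 5232 ctr 0.5551 -0.0542 z 0.0455 size 0.221 0.180 axis -87.5
px [197 122] n 407 ctr 0.5687 -0.0549 z 0.0495 size 0.032 0.014 axis 1.3
6291
now [ 0.4992 -0.1286  0.1521] yaw 2.39 q6 1.27 open 0.034 t 6.6 F [ 0.2  0.5 -0.8]
-> (0.511, -0.111, 0.1, 2.3) turn 0.02 shift [ 0.62 -0.85  2.6 ]
```

View pics/w1.png

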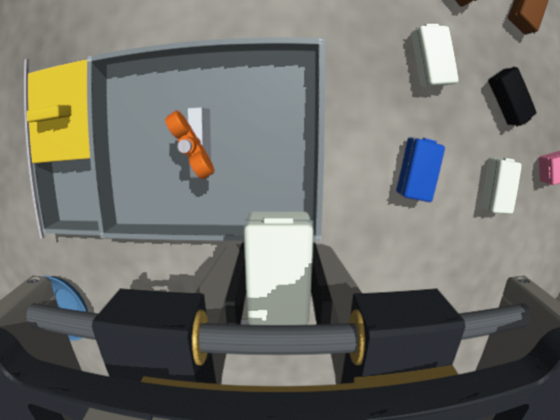

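{"op": "servo_tool", "data": {
  "motion": [
    [[0.72,-0.75,0,0,0,0,0],[0,0,0.94,0,0,0,0],[0,0,0.94,0,0,0,0],[0,0,0.94,0,0,0,0],[0,0,0.94,0,0,0,0]]
  ]
}}

```text
clock: 7.2
ee_pos: [0.5138, -0.1135, 0.0764]
ee_rot: [0.0, 1.0, 0.02, 0.0]
ft_force: [-0.1, 0.4, -0.4]
opening: 0.0341
gripper_force: 15.0
```

{"op": "servo_tool", "data": {
  "motion": [
    [[0,0,0.94,0,0,0,0],[0,0,0.94,0,0,0,0],[0,0,0.9,0,0,0,0],[0,0,0,0,0,0,0]]
  ]
}}

```text
clock: 7.7
ee_pos: [0.5129, -0.1134, 0.0204]
ee_rot: [-0.0, 1.0, 0.02, -0.001]
ft_force: [0.1, 0.3, -1.0]
opening: 0.034
gripper_force: 15.0
```

{"op": "servo_tool", "data": {
  "motion": [
    [[0,0,0,0,0,0,52],[0,0,0,0,0,0,52],[0,0,0,0,0,0,52],[0,0,-0.5,0,0,0,52],[0,0,-1,0,0,0,52]]
  ]
}}

```text
clock: 8.32
ee_pos: [0.5125, -0.1136, 0.0518]
ee_rot: [-0.0, 1.0, 0.02, -0.001]
ft_force: [0.4, 0.8, -0.4]
opening: 0.0477
gripper_force: 0.0
```

{"op": "servo_tool", "data": {
  "motion": [
    [[0,0,-1,0,0,0,52],[0,0,-1,0,0,0,52],[0,0,-1,0,0,0,52],[0,0,-1,0,0,0,52],[0,0,-1,0,0,0,52]]
  ]
}}

```text
clock: 8.95
ee_pos: [0.513, -0.1137, 0.1529]
ee_rot: [0.0, 1.0, 0.02, 0.0]
ft_force: [0.7, -0.9, 0.4]
opening: 0.0478
gripper_force: 0.0
```

```bash
python3 - <<'E'
from h import *
im=get_image('wrist'); np.savez('w2.npz',**im)
H,S,V=hsv(im); P=wcloud(im); h=P[...,2]
wblobs(im,(h>0.018)&(h<0.05)&(V>165)&(S<45)&(P[...,1]>-.6)); wblobs(im,(h>0.018)&(h<.05)&(H>100)&(H<130)&(S>120))
o=(H<14)&(S>150)&(V>120)&(h>0.04)&(P[...,0]<0.7)&(P[...,1]>-.15); print('nut top pct',np.percentile(h[o],[50,80,90,95,99]))
plan([(0.532,-0.382,0.16,0)])
E
```

```text
px [450  69] n 1563 ctr 0.6570 -0.2775 z 0.0287 size 0.061 0.033 axis 12.8
px [322  58] n 232 ctr 0.6406 -0.1395 z 0.0457 size 0.043 0.016 axis -88.2
px [ 41 186] n 207 ctr 0.5233 0.1424 z 0.0438 size 0.142 0.003 axis 2.4
px [513 198] n 1017 ctr 0.5306 -0.3812 z 0.0286 size 0.062 0.033 axis -0.6
px [278 206] n 2454 ctr 0.5120 -0.1137 z 0.0427 size 0.063 0.033 axis 1.9
px [432 184] n 1845 ctr 0.5395 -0.2672 z 0.0285 size 0.061 0.038 axis -7.3
nut top pct [0.07658833 0.07873247 0.07926218 0.07970592 0.08069229]
now [ 0.5144 -0.114   0.1553] yaw 2.29 q6 1.31 open 0.048 t 9.0 F [ 1.4 -0.3  2.1]
-> (0.532, -0.382, 0.16, 0) turn 0.46 shift [ 0.88 13.4  -0.24]
```

{"op": "servo_tool", "data": {
  "motion": [
    [[0,0.9,0,0,0,0.46,75],[0.06,0.96,0,0,0,0,75],[0.06,0.96,0,0,0,0,75],[0.06,0.96,0,0,0,0,75],[0.06,0.96,0,0,0,0,75]]
  ]
}}

```text
clock: 9.62
ee_pos: [0.5184, -0.21, 0.151]
ee_rot: [-0.0, 1.0, -0.0, -0.0]
ft_force: [0.5, -0.1, 0.2]
opening: 0.069
gripper_force: 0.0
```

{"op": "servo_tool", "data": {
  "motion": [
    [[0.06,0.96,0,0,0,0,75],[0.06,0.96,0,0,0,0,75],[0.06,0.96,0,0,0,0,75],[0.06,0.96,0,0,0,0,75],[0.06,0.96,0,0,0,0,75]]
  ]
}}

```text
clock: 10.25
ee_pos: [0.5246, -0.3057, 0.1514]
ee_rot: [0.0, 1.0, 0.0, 0.0]
ft_force: [0.5, 0.4, 0.3]
opening: 0.0688
gripper_force: 0.0
```

{"op": "servo_tool", "data": {
  "motion": [
    [[0.06,0.96,0,0,0,0,75],[0.06,0.96,0,0,0,0,75],[0.06,0.96,0,0,0,0,75],[0.06,0.96,0,0,0,0,75],[0,0,0,0,0,0,75]]
  ]
}}

```text
clock: 10.88
ee_pos: [0.5293, -0.3827, 0.1512]
ee_rot: [0.0, 1.0, -0.001, 0.0]
ft_force: [-0.8, 0.7, -0.4]
opening: 0.0684
gripper_force: 0.0
```

```bash
python3 - <<'E'
from h import *
im=get_image('wrist'); np.savez('w3.npz',**im)
H,S,V=hsv(im); P=wcloud(im); h=P[...,2]
wblobs(im,(h>0.018)&(h<0.05)&(V>165)&(S<45)&(P[...,1]>-.6)&(P[...,1]<-.2))
plan([(0.531,-0.383,0.005,-0.5)])
E
```

```text
px [166  71] n 2041 ctr 0.6568 -0.2790 z 0.0287 size 0.060 0.034 axis 13.2
px [278 201] n 2218 ctr 0.5308 -0.3829 z 0.0287 size 0.063 0.033 axis -0.8
now [ 0.5291 -0.3817  0.1511] yaw -0.06 q6 0.94 open 0.069 t 10.9 F [ 0.1  0.2 -0.1]
-> (0.531, -0.383, 0.005, -0.5) turn 0.09 shift [0.09 0.06 7.31]
```

{"op": "servo_tool", "data": {
  "motion": [
    [[0.09,0.06,0.915,0,0,0,75],[0,0,0.915,0,0,0,75],[0,0,0.915,0,0,0,75],[0,0,0.915,0,0,0,75],[0,0,0.915,0,0,0,75]]
  ]
}}

```text
clock: 11.55
ee_pos: [0.5309, -0.3822, 0.0583]
ee_rot: [-0.0, 1.0, 0.0, -0.0]
ft_force: [0.7, 0.1, -0.8]
opening: 0.0689
gripper_force: 0.0
```

{"op": "servo_tool", "data": {
  "motion": [
    [[0,0,0.915,0,0,0,75],[0,0,0.915,0,0,0,75],[0,0,0.9,0,0,0,75],[0,0,0,0,0,0,0],[0,0,0,0,0,0,0]]
  ]
}}

```text
clock: 12.18
ee_pos: [0.5314, -0.3827, 0.0056]
ee_rot: [0.0, 1.0, -0.0, 0.0]
ft_force: [0.2, 0.1, 0.3]
opening: 0.0509
gripper_force: 0.0
```

{"op": "servo_tool", "data": {
  "motion": [
    [[0,0,0,0,0,0,0],[0,0,0,0,0,0,0],[0,0,0,0,0,0,0]]
  ]
}}

```text
clock: 12.55
ee_pos: [0.5315, -0.3828, 0.0061]
ee_rot: [0.0, 1.0, -0.0, 0.001]
ft_force: [-0.1, 1.1, 4.9]
opening: 0.0336
gripper_force: 15.0
```

{"op": "servo_tool", "data": {
  "motion": [
    [[0,0,-1,0,0,0,0],[0,0,-1,0,0,0,0],[0,0,-1,0,0,0,0],[0,0,-1,0,0,0,0],[0,0,-1,0,0,-0.51,0]]
  ]
}}

```text
clock: 13.18
ee_pos: [0.5312, -0.3825, 0.1071]
ee_rot: [0.0, 1.0, 0.023, 0.0]
ft_force: [0.4, 0.5, 0.2]
opening: 0.0342
gripper_force: 15.0
```

{"op": "servo_tool", "data": {
  "motion": [
    [[0.3,-0.97,-0.9,0,0,0,0],[0.3,-0.97,-0.9,0,0,0,0],[0.3,-0.97,0,0,0,0,0],[0.3,-0.97,0,0,0,0,0],[0.3,-0.97,0,0,0,0,0]]
  ]
}}

```text
clock: 13.8
ee_pos: [0.5567, -0.2823, 0.1404]
ee_rot: [-0.0, 1.0, 0.022, -0.001]
ft_force: [0.7, -0.5, -0.2]
opening: 0.0339
gripper_force: 15.0
```

{"op": "servo_tool", "data": {
  "motion": [
    [[0.3,-0.97,0,0,0,0,0],[0.3,-0.97,0,0,0,0,0],[0.3,-0.97,0,0,0,0,0],[0.3,-0.97,0,0,0,0,0],[0.3,-0.97,0,0,0,0,0]]
  ]
}}

```text
clock: 14.42
ee_pos: [0.5827, -0.1847, 0.1413]
ee_rot: [0.0, 1.0, 0.022, 0.0]
ft_force: [-0.7, 0.3, -0.9]
opening: 0.0339
gripper_force: 15.0
```

{"op": "servo_tool", "data": {
  "motion": [
    [[0.3,-0.97,0,0,0,0,0],[0.3,-0.97,0,0,0,0,0],[0.3,-0.97,0,0,0,0,0],[0.3,-0.92,0,0,0,0,0],[0,0,0,0,0,0,0]]
  ]
}}

```text
clock: 15.05
ee_pos: [0.6034, -0.1069, 0.1413]
ee_rot: [-0.0, 1.0, 0.023, 0.0]
ft_force: [0.6, -0.6, 0.1]
opening: 0.0339
gripper_force: 15.0
```

```bash
python3 - <<'E'
from h import *
plan([(0.603,-0.109,0.0205,2.5)])
E
```

```text
now [ 0.6034 -0.1069  0.1413] yaw 2.65 q6 1.35 open 0.034 t 15.1 F [ 0.6 -0.6  0.1]
-> (0.603, -0.109, 0.0205, 2.5) turn 0.03 shift [-0.02  0.1   6.04]
```

{"op": "servo_tool", "data": {
  "motion": [
    [[0,0.1,1,0,0,0,0],[0,0,1,0,0,0,0],[0,0,1,0,0,0,0],[0,0,1,0,0,0,0],[0,0,1,0,0,0,0]]
  ]
}}

```text
clock: 15.68
ee_pos: [0.6031, -0.1107, 0.0403]
ee_rot: [0.0, 1.0, 0.022, 0.0]
ft_force: [0.1, 0.4, -0.4]
opening: 0.0341
gripper_force: 15.0
```

{"op": "servo_tool", "data": {
  "motion": [
    [[0,0,0.98,0,0,0,0],[0,0,0,0,0,0,0],[0,0,0,0,0,0,52],[0,0,0,0,0,0,52],[0,0,0,0,0,0,52]]
  ]
}}

```text
clock: 16.3
ee_pos: [0.6034, -0.1104, 0.0222]
ee_rot: [0.0, 1.0, 0.022, 0.0]
ft_force: [-0.1, -0.1, 0.3]
opening: 0.0478
gripper_force: 0.0
```

{"op": "servo_tool", "data": {
  "motion": [
    [[0,0,-0.6,0,0,0,52],[0,0,-1,0,0,0,52],[0,0,-1,0,0,0,52],[0,0,-1,0,0,0,52],[0,0,-1,0,0,0,52]]
  ]
}}

```text
clock: 16.92
ee_pos: [0.6033, -0.1104, 0.1157]
ee_rot: [0.0, 1.0, 0.022, 0.001]
ft_force: [0.0, -0.1, 0.7]
opening: 0.0481
gripper_force: 0.0
```

{"op": "servo_tool", "data": {
  "motion": [
    [[0,0,-1,0,0,0,52],[0,0,-1,0,0,0,52],[0,0,0,0,0,-1,75],[0,0,0,0,0,-1,75],[0.09,1,0,0,0,0,75]]
  ]
}}

```text
clock: 17.55
ee_pos: [0.6094, -0.1294, 0.1549]
ee_rot: [0.0, 0.994, 0.11, 0.0]
ft_force: [-0.0, -0.6, 0.7]
opening: 0.0687
gripper_force: 0.0
```

{"op": "servo_tool", "data": {
  "motion": [
    [[0.09,1,0,0,0,0,75],[0.09,1,0,0,0,0,75],[0.09,1,0,0,0,0,75],[0.09,1,0,0,0,0,75],[0.09,1,0,0,0,0,75]]
  ]
}}

```text
clock: 18.18
ee_pos: [0.64, -0.2266, 0.1536]
ee_rot: [-0.0, 0.994, 0.109, -0.0]
ft_force: [1.2, -0.1, -0.5]
opening: 0.0689
gripper_force: 0.0
```

{"op": "servo_tool", "data": {
  "motion": [
    [[0.09,1,0,0,0,0,75],[0.09,1,0,0,0,0,75],[0.09,0.9,0,0,0,0,75],[0,0,0,0,0,0,75]]
  ]
}}

```text
clock: 18.68
ee_pos: [0.6578, -0.2819, 0.1535]
ee_rot: [0.0, 0.994, 0.109, 0.0]
ft_force: [-0.2, 0.9, 0.4]
opening: 0.0688
gripper_force: 0.0
```

```bash
python3 - <<'E'
from h import *
im=get_image('wrist'); np.savez('w4.npz',**im)
H,S,V=hsv(im); P=wcloud(im); h=P[...,2]
wblobs(im,(h>0.018)&(h<0.05)&(V>165)&(S<45)&(P[...,1]>-.6)&(P[...,1]<0))
wblobs(im,(h>0.018)&(h<.05)&(H>100)&(H<130)&(S>120))
plan([(0.6585,-0.279,0.005,13)])
E
```

```text
px [61 33] n 691 ctr 0.7916 -0.0184 z 0.0277 size 0.040 0.037 axis -87.2
px [165  49] n 353 ctr 0.7784 -0.1488 z 0.0382 size 0.043 0.016 axis -22.9
px [275 201] n 2224 ctr 0.6583 -0.2781 z 0.0287 size 0.062 0.033 axis 13.2
px [103 222] n 1577 ctr 0.6031 -0.1115 z 0.0426 size 0.064 0.034 axis 2.3
px [ 99 277] n 245 ctr 0.5385 -0.1075 z 0.0417 size 0.033 0.021 axis -9.1
px [245 301] n 1458 ctr 0.5419 -0.2706 z 0.0286 size 0.065 0.033 axis -7.1
now [ 0.6575 -0.281   0.1534] yaw 12.50 q6 0.95 open 0.069 t 18.7 F [-0.5 -0.6  0.6]
-> (0.6585, -0.279, 0.005, 13) turn -0.10 shift [ 0.07 -0.09  7.42]
```

{"op": "servo_tool", "data": {
  "motion": [
    [[0.07,-0.09,0.93,0,0,-0.1,75],[0,0,0.93,0,0,0,75],[0,0,0.93,0,0,0,75],[0,0,0.93,0,0,0,75],[0,0,0.93,0,0,0,75]]
  ]
}}

```text
clock: 19.35
ee_pos: [0.6583, -0.2784, 0.0591]
ee_rot: [-0.0, 0.994, 0.114, -0.0]
ft_force: [-0.0, -0.3, 1.0]
opening: 0.0686
gripper_force: 0.0
```

{"op": "servo_tool", "data": {
  "motion": [
    [[0,0,0.93,0,0,0,75],[0,0,0.93,0,0,0,75],[0,0,0.9,0,0,0,75],[0,0,0,0,0,0,0],[0,0,0,0,0,0,0]]
  ]
}}

```text
clock: 19.98
ee_pos: [0.6589, -0.2787, 0.0058]
ee_rot: [0.0, 0.994, 0.114, 0.0]
ft_force: [0.1, 0.5, -0.1]
opening: 0.0506
gripper_force: 0.0
```

{"op": "servo_tool", "data": {
  "motion": [
    [[0,0,0,0,0,0,0],[0,0,0,0,0,0,0],[0,0,0,0,0,0,0],[0,0,-1,0,0,0,0],[0,0,-1,0,0,0,0]]
  ]
}}

```text
clock: 20.6
ee_pos: [0.6586, -0.2786, 0.047]
ee_rot: [0.0, 0.994, 0.114, 0.0]
ft_force: [-0.7, -0.0, -1.0]
opening: 0.0338
gripper_force: 15.0
```

{"op": "servo_tool", "data": {
  "motion": [
    [[0,0,-1,0,0,0,0],[0,0,-1,0,0,0,0],[0,0,-1,0,0,0,0],[0,0,-1,0,0,1,0],[0,0,-1,0,0,1,0]]
  ]
}}

```text
clock: 21.22
ee_pos: [0.6585, -0.2785, 0.147]
ee_rot: [0.0, 1.0, 0.025, 0.0]
ft_force: [0.1, 0.6, -0.3]
opening: 0.0339
gripper_force: 15.0
```

{"op": "servo_tool", "data": {
  "motion": [
    [[-0.46,-0.95,-0.2,0,0,0.08,0],[-0.46,-0.95,-0.2,0,0,0,0],[-0.46,-0.95,0,0,0,0,0],[-0.46,-0.95,0,0,0,0,0],[-0.46,-0.95,0,0,0,0,0]]
  ]
}}

```text
clock: 21.85
ee_pos: [0.6073, -0.1846, 0.1535]
ee_rot: [-0.0, 1.0, 0.023, -0.0]
ft_force: [-0.7, 0.6, -0.0]
opening: 0.0338
gripper_force: 15.0
```

{"op": "servo_tool", "data": {
  "motion": [
    [[-0.46,-0.95,0,0,0,0,0],[-0.46,-0.95,0,0,0,0,0],[-0.46,-0.95,0,0,0,0,0],[-0.46,-0.95,0,0,0,0,0],[-0.46,-0.95,0,0,0,0,0]]
  ]
}}

```text
clock: 22.48
ee_pos: [0.5571, -0.0919, 0.1535]
ee_rot: [-0.0, 1.0, 0.023, 0.0]
ft_force: [-0.6, 1.0, -0.9]
opening: 0.0341
gripper_force: 15.0
```

{"op": "servo_tool", "data": {
  "motion": [
    [[-0.46,-0.95,0,0,0,0,0],[-0.46,-0.95,0,0,0,0,0],[-0.46,-0.95,0,0,0,0,0],[-0.46,-0.95,0,0,0,0,0],[-0.45,-0.9,0,0,0,0,0]]
  ]
}}

```text
clock: 23.1
ee_pos: [0.507, -0.0001, 0.1535]
ee_rot: [-0.0, 1.0, 0.023, 0.0]
ft_force: [-0.5, -0.7, -0.6]
opening: 0.0342
gripper_force: 15.0
```

{"op": "servo_tool", "data": {
  "motion": [
    [[0,0,0,0,0,0,0]]
  ]
}}

```text
clock: 23.22
ee_pos: [0.5069, -0.0, 0.1535]
ee_rot: [-0.0, 1.0, 0.024, -0.0]
ft_force: [0.6, -1.4, -0.6]
opening: 0.0337
gripper_force: 15.0
```

```bash
python3 - <<'E'
from h import *
plan([(0.508,-0.001,0.0205,2.5)])
E
```

```text
now [ 0.5069 -0.      0.1535] yaw 2.74 q6 1.52 open 0.034 t 23.2 F [ 0.6 -1.4 -0.6]
-> (0.508, -0.001, 0.0205, 2.5) turn 0.05 shift [0.05 0.05 6.65]
```

{"op": "servo_tool", "data": {
  "motion": [
    [[0.05,0.05,0.95,0,0,0,0],[0,0,0.95,0,0,0,0],[0,0,0.95,0,0,0,0],[0,0,0.95,0,0,0,0],[0,0,0.95,0,0,0,0]]
  ]
}}

```text
clock: 23.85
ee_pos: [0.5092, -0.0026, 0.0579]
ee_rot: [0.0, 1.0, 0.023, 0.0]
ft_force: [0.7, -0.0, -1.0]
opening: 0.0339
gripper_force: 15.0
```

{"op": "servo_tool", "data": {
  "motion": [
    [[0,0,0.95,0,0,0,0],[0,0,0.9,0,0,0,0],[0,0,0,0,0,0,0],[0,0,0,0,0,0,52],[0,0,0,0,0,0,52]]
  ]
}}

```text
clock: 24.48
ee_pos: [0.5092, -0.0023, 0.0222]
ee_rot: [0.0, 1.0, 0.023, 0.0]
ft_force: [-0.4, -0.1, -1.3]
opening: 0.048
gripper_force: 0.0
```

{"op": "servo_tool", "data": {
  "motion": [
    [[0,0,0,0,0,0,52],[0,0,-0.6,0,0,0,52],[0,0,-1,0,0,0,52],[0,0,-1,0,0,0,52],[0,0,-1,0,0,0,52]]
  ]
}}

```text
clock: 25.1
ee_pos: [0.5088, -0.0022, 0.0951]
ee_rot: [0.0, 1.0, 0.023, 0.0]
ft_force: [-0.5, -0.4, -0.4]
opening: 0.0479
gripper_force: 0.0
```

{"op": "servo_tool", "data": {
  "motion": [
    [[0,0,-1,0,0,0,52],[0,0,-1,0,0,0,52],[0,0,-1,0,0,0,52],[0,0,0,0,0,0.97,75],[0,0,0,0,0,0.97,75]]
  ]
}}

```text
clock: 25.72
ee_pos: [0.5089, -0.0022, 0.1548]
ee_rot: [-0.0, 0.998, -0.063, 0.001]
ft_force: [-0.9, -0.5, -1.0]
opening: 0.0657
gripper_force: 0.0
```

{"op": "servo_tool", "data": {
  "motion": [
    [[0.24,0.95,0,0,0,0,75],[0.24,0.95,0,0,0,0,75],[0.24,0.95,0,0,0,0,75],[0.24,0.95,0,0,0,0,75],[0.24,0.95,0,0,0,0,75]]
  ]
}}

```text
clock: 26.35
ee_pos: [0.5209, -0.1009, 0.1535]
ee_rot: [-0.0, 0.998, -0.062, -0.0]
ft_force: [0.6, -0.9, 0.1]
opening: 0.0688
gripper_force: 0.0
```

{"op": "servo_tool", "data": {
  "motion": [
    [[0.24,0.95,0,0,0,0,75],[0.24,0.95,0,0,0,0,75],[0.24,0.95,0,0,0,0,75],[0.24,0.95,0,0,0,0,75],[0.24,0.95,0,0,0,0,75]]
  ]
}}

```text
clock: 26.98
ee_pos: [0.5331, -0.198, 0.1535]
ee_rot: [-0.0, 0.998, -0.062, -0.0]
ft_force: [-0.1, 0.7, -0.3]
opening: 0.0691
gripper_force: 0.0
```

{"op": "servo_tool", "data": {
  "motion": [
    [[0.24,0.95,0,0,0,0,75],[0.24,0.95,0,0,0,0,75],[0.24,0.95,0,0,0,0,75],[0.24,0.85,0,0,0,0,75],[0,0,0,0,0,0,75]]
  ]
}}

```text
clock: 27.6
ee_pos: [0.5431, -0.2738, 0.1534]
ee_rot: [0.0, 0.998, -0.062, 0.0]
ft_force: [-0.3, 0.1, -0.2]
opening: 0.0692
gripper_force: 0.0
```

```bash
python3 - <<'E'
from h import *
im=get_image('wrist'); np.savez('w5.npz',**im)
H,S,V=hsv(im); P=wcloud(im); h=P[...,2]
wblobs(im,(h>0.018)&(h<0.05)&(V>165)&(S<45)&(P[...,1]>-.6)&(P[...,1]<.1))
wblobs(im,(h>0.018)&(h<.05)&(H>100)&(H<130)&(S>120))
plan([(0.5405,-0.271,0.005,-7)])
im=get_image('top'); np.savez('top1.npz',**im); H,S,V=hsv(im);P=cloud(im);reg=(P[...,0]>0.3)&(P[...,0]<0.75)&(abs(P[...,1])<0.6)&(P[...,2]<.1)
blobs(im,reg&(H>45)&(H<75)&(S>140),200)
E
```

```text
px [26 23] n 1031 ctr 0.7902 -0.0122 z 0.0277 size 0.067 0.039 axis -88.5
px [105 169] n 1732 ctr 0.6012 -0.1114 z 0.0426 size 0.061 0.034 axis 2.3
px [127 253] n 1548 ctr 0.5126 -0.1145 z 0.0426 size 0.063 0.034 axis 2.3
px [ 52 263] n 959 ctr 0.5086 -0.0043 z 0.0426 size 0.063 0.035 axis 2.9
px [275 205] n 2151 ctr 0.5404 -0.2709 z 0.0287 size 0.062 0.033 axis -7.0
now [ 0.5429 -0.2729  0.1533] yaw -7.11 q6 1.23 open 0.069 t 27.6 F [-0.1 -0.4 -0.3]
-> (0.5405, -0.271, 0.005, -7) turn -0.02 shift [-0.13 -0.08  7.42]
px [129 222] n 4111 ctr 0.5180 0.3818 z 0.0041 size 0.217 0.178 longaxis 77.4 mean [0.5169 0.3816]
```

{"op": "servo_tool", "data": {
  "motion": [
    [[-0.13,-0.08,0.93,0,0,0,75],[0,0,0.93,0,0,0,75],[0,0,0.93,0,0,0,75],[0,0,0.93,0,0,0,75],[0,0,0.93,0,0,0,75]]
  ]
}}

```text
clock: 28.32
ee_pos: [0.5405, -0.2705, 0.0591]
ee_rot: [-0.0, 0.998, -0.061, -0.0]
ft_force: [1.1, -0.8, -0.1]
opening: 0.0686
gripper_force: 0.0
```

{"op": "servo_tool", "data": {
  "motion": [
    [[0,0,0.93,0,0,0,75],[0,0,0.93,0,0,0,75],[0,0,0.9,0,0,0,75],[0,0,0,0,0,0,0],[0,0,0,0,0,0,0]]
  ]
}}

```text
clock: 28.95
ee_pos: [0.5409, -0.2707, 0.0055]
ee_rot: [0.0, 0.998, -0.061, 0.0]
ft_force: [-0.4, -0.3, 0.8]
opening: 0.0515
gripper_force: 0.0
```

{"op": "servo_tool", "data": {
  "motion": [
    [[0,0,0,0,0,0,0],[0,0,0,0,0,0,0],[0,0,0,0,0,0,0],[0,0,-1,0,0,0,0],[0,0,-1,0,0,0,0]]
  ]
}}

```text
clock: 29.58
ee_pos: [0.5406, -0.2706, 0.0468]
ee_rot: [0.0, 0.998, -0.061, 0.0]
ft_force: [0.6, -0.5, -0.5]
opening: 0.0341
gripper_force: 15.0
```

{"op": "servo_tool", "data": {
  "motion": [
    [[0,0,-1,0,0,0,0],[0,0,-1,0,0,0,0],[0,0,-1,0,0,0,0],[0,0,-1,0,0,-0.96,0],[0,0,-1,0,0,-0.96,0]]
  ]
}}

```text
clock: 30.2
ee_pos: [0.5406, -0.2706, 0.1474]
ee_rot: [0.0, 1.0, 0.024, 0.0]
ft_force: [1.2, 0.4, -0.7]
opening: 0.0338
gripper_force: 15.0
```

{"op": "servo_tool", "data": {
  "motion": [
    [[-0.06,-0.97,-0.2,0,0,0,0],[-0.06,-0.97,-0.2,0,0,0,0],[-0.06,-0.97,0,0,0,0,0],[-0.06,-0.97,0,0,0,0,0],[-0.06,-0.97,0,0,0,0,0]]
  ]
}}

```text
clock: 30.82
ee_pos: [0.5298, -0.1723, 0.1529]
ee_rot: [-0.0, 1.0, 0.022, -0.0]
ft_force: [0.5, -0.3, 0.1]
opening: 0.0341
gripper_force: 15.0
```

{"op": "servo_tool", "data": {
  "motion": [
    [[-0.06,-0.97,0,0,0,0,0],[-0.06,-0.97,0,0,0,0,0],[-0.06,-0.97,0,0,0,0,0],[-0.06,-0.97,0,0,0,0,0],[-0.06,-0.97,0,0,0,0,0]]
  ]
}}

```text
clock: 31.45
ee_pos: [0.5198, -0.076, 0.1533]
ee_rot: [0.0, 1.0, 0.022, 0.0]
ft_force: [-0.2, -0.2, -0.4]
opening: 0.0341
gripper_force: 15.0
```

{"op": "servo_tool", "data": {
  "motion": [
    [[-0.06,-0.97,0,0,0,0,0],[-0.06,-0.97,0,0,0,0,0],[-0.06,-0.97,0,0,0,0,0],[-0.06,-0.97,0,0,0,0,0],[-0.06,-0.97,0,0,0,0,0]]
  ]
}}

```text
clock: 32.08
ee_pos: [0.5095, 0.0206, 0.1533]
ee_rot: [-0.0, 1.0, 0.022, 0.0]
ft_force: [0.6, -0.3, -1.2]
opening: 0.0337
gripper_force: 15.0
```

{"op": "servo_tool", "data": {
  "motion": [
    [[-0.06,-0.97,0,0,0,0,0],[-0.06,-0.97,0,0,0,0,0],[-0.06,-0.97,0,0,0,0,0],[-0.06,-0.97,0,0,0,0,0],[0,0,0,0,0,0,0]]
  ]
}}

```text
clock: 32.7
ee_pos: [0.5012, 0.098, 0.1533]
ee_rot: [-0.0, 1.0, 0.023, 0.0]
ft_force: [0.7, 0.2, -0.1]
opening: 0.0339
gripper_force: 15.0
```

```bash
python3 - <<'E'
from h import *
im=get_image('wrist'); save(im,'w6.png'); np.savez('w6.npz',**im)
H,S,V=hsv(im); P=wcloud(im); h=P[...,2]
wblobs(im,(H>20)&(H<33)&(S>150)&(P[...,2]>0.03),100)
m=(abs(h-0.0385)<0.004)&(S<70)&(P[...,1]>0.06)
wblobs(im,m,100)
m=(abs(h-0.006)<0.004)&(P[...,1]>0.04)&(P[...,1]<.15)&(P[...,0]>.46)&(P[...,0]<.6)
wblobs(im,m,100)
plan([(0.5013,0.0963,0.0125,2.5)])
E
```

```text
px [281 108] n 10458 ctr 0.5884 0.1001 z 0.0429 size 0.097 0.081 axis 2.7
px [81 17] n 188 ctr 0.6849 0.3068 z 0.0384 size 0.051 0.014 axis -52.8
px [233 160] n 529 ctr 0.5514 0.1390 z 0.0389 size 0.179 0.008 axis 3.0
px [281 190] n 4411 ctr 0.4984 0.0955 z 0.0058 size 0.085 0.072 axis -87.3
now [0.5012 0.0973 0.1533] yaw 2.63 q6 1.71 open 0.034 t 32.8 F [ 0.1 -0.5  1. ]
-> (0.5013, 0.0963, 0.0125, 2.5) turn 0.03 shift [0.   0.05 7.04]
```

View pics/w6.png

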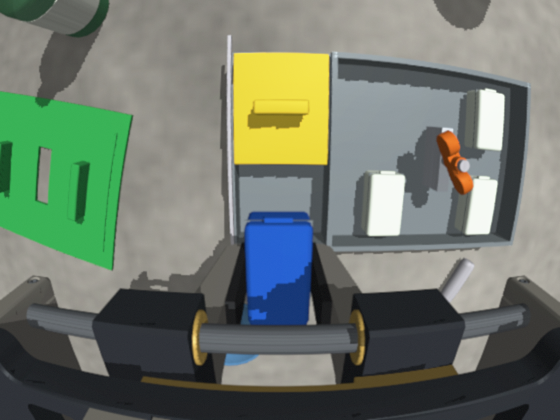

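{"op": "servo_tool", "data": {
  "motion": [
    [[-0.08,0.06,0.9,0,0,0,0],[0,0,0.9,0,0,0,0],[0,0,0.9,0,0,0,0],[0,0,0.9,0,0,0,0],[0,0,0.9,0,0,0,0]]
  ]
}}

```text
clock: 33.38
ee_pos: [0.5, 0.0948, 0.0628]
ee_rot: [0.0, 1.0, 0.022, 0.0]
ft_force: [0.1, -0.7, -0.9]
opening: 0.0337
gripper_force: 15.0
```

{"op": "servo_tool", "data": {
  "motion": [
    [[0,0,0.9,0,0,0,0],[0,0,0.9,0,0,0,0],[0,0,0.76,0,0,0,0],[0,0,0,0,0,0,0]]
  ]
}}

```text
clock: 33.88
ee_pos: [0.4995, 0.095, 0.0114]
ee_rot: [0.0, 1.0, 0.022, -0.001]
ft_force: [-1.3, -0.2, 0.7]
opening: 0.034
gripper_force: 15.0
```

{"op": "servo_tool", "data": {
  "motion": [
    [[0,0,0,0,0,0,44],[0,0,0,0,0,0,44],[0,0,0,0,0,0,44]]
  ]
}}

```text
clock: 34.25
ee_pos: [0.5001, 0.0954, 0.0125]
ee_rot: [-0.0, 1.0, 0.022, 0.0]
ft_force: [-0.1, -0.1, 0.2]
opening: 0.0402
gripper_force: 0.0
```

{"op": "servo_tool", "data": {
  "motion": [
    [[0,0,-0.6,0,0,0,44],[0,0,-1,0,0,0,44],[0,0,-1,0,0,0,44],[0,0,-1,0,0,0,44],[0,0,-1,0,0,0,44]]
  ]
}}

```text
clock: 34.88
ee_pos: [0.5, 0.0954, 0.1057]
ee_rot: [-0.0, 1.0, 0.022, 0.0]
ft_force: [0.1, 0.7, 0.1]
opening: 0.0404
gripper_force: 0.0
```

{"op": "servo_tool", "data": {
  "motion": [
    [[0,0,-1,0,0,0,0],[0,0,-1,0,0,0,0],[0,0,-0.5,0,0,0,0]]
  ]
}}

```text
clock: 35.25
ee_pos: [0.5004, 0.0955, 0.1559]
ee_rot: [-0.0, 1.0, 0.022, 0.001]
ft_force: [0.2, -0.1, -1.1]
opening: 0.0126
gripper_force: 0.0
```

```bash
python3 - <<'E'
from h import *
im=get_image('wrist'); np.savez('w7.npz',**im)
H,S,V=hsv(im); P=wcloud(im); h=P[...,2]
wblobs(im,(H>100)&(H<130)&(S>120)&(h>.01)&(P[...,0]>.42))
y=(H>20)&(H<33)&(S>120)
wblobs(im,y&(h>.03)&(h<.05),100); wblobs(im,y&(h>0.058),50)
plan([(0.63,0.1,0.16,2.5)])
E
```

```text
px [279 204] n 2276 ctr 0.4987 0.0951 z 0.0336 size 0.062 0.034 axis 2.4
px [278 107] n 9473 ctr 0.5885 0.1000 z 0.0428 size 0.097 0.082 axis 2.5
px [278 106] n 828 ctr 0.5882 0.1002 z 0.0666 size 0.044 0.012 axis -88.8
px [239 340] n 326 ctr 0.5250 0.1064 z 0.2640 size 0.018 0.002 axis -0.5
px [318 339] n 312 ctr 0.5257 0.0873 z 0.2639 size 0.018 0.002 axis 5.9
px [293 383] n 2134 ctr 0.5172 0.1007 z 0.2715 size 0.082 0.004 axis -87.3
now [0.5008 0.0956 0.1565] yaw 2.55 q6 1.71 open 0.008 t 35.3 F [0.6 0.1 0.5]
-> (0.63, 0.1, 0.16, 2.5) turn 0.01 shift [ 6.47  0.06 -0.18]
```

{"op": "servo_tool", "data": {
  "motion": [
    [[1,-0.04,0,0,0,0,0],[1,-0.04,0,0,0,0,0],[1,-0.04,0,0,0,0,0],[1,0,0,0,0,0,0],[1,0,0,0,0,0,0]]
  ]
}}

```text
clock: 35.92
ee_pos: [0.5999, 0.1022, 0.1535]
ee_rot: [0.0, 1.0, 0.022, -0.0]
ft_force: [-0.7, -0.1, -0.1]
opening: 0.0005
gripper_force: 0.0
```

{"op": "servo_tool", "data": {
  "motion": [
    [[1,0,0,0,0,0,0],[0.22,0,0,0,0,0,0],[0,0,1,0,0,0,0],[0,0,1,0,0,0,0],[0,0,1,0,0,0,0]]
  ]
}}

```text
clock: 36.55
ee_pos: [0.6228, 0.1032, 0.092]
ee_rot: [0.0, 1.0, 0.022, -0.001]
ft_force: [0.2, -0.5, -0.2]
opening: 0.001
gripper_force: 0.0
```

{"op": "servo_tool", "data": {
  "motion": [
    [[0,0,1,0,0,0,0],[0,0,1,0,0,0,0],[0,0,0.3,0,0,0,0],[-0.4,0,0,0,0,0,0],[-0.4,0,0,0,0,0,0]]
  ]
}}

```text
clock: 37.17
ee_pos: [0.6078, 0.1026, 0.0487]
ee_rot: [-0.0, 1.0, 0.022, 0.0]
ft_force: [-1.1, 0.6, 0.2]
opening: 0.0005
gripper_force: 0.0
```

{"op": "servo_tool", "data": {
  "motion": [
    [[-0.6,0,0,0,0,0,0],[-0.6,0,0,0,0,0,0],[-0.6,0,0,0,0,0,0],[-0.6,0,0,0,0,0,0],[-0.6,0,0,0,0,0,0]]
  ]
}}

```text
clock: 37.8
ee_pos: [0.5474, 0.0999, 0.0482]
ee_rot: [-0.0, 1.0, 0.022, 0.0]
ft_force: [1.1, 0.7, 1.8]
opening: 0.0006
gripper_force: 0.9
```

{"op": "servo_tool", "data": {
  "motion": [
    [[-0.5,0,0,0,0,0,0],[-0.5,0,0,0,0,0,0],[-0.2,0,0,0,0,0,0],[-0.1,0,0,0,0,0,0]]
  ]
}}

```text
clock: 38.3
ee_pos: [0.5245, 0.0989, 0.0483]
ee_rot: [-0.0, 1.0, 0.022, 0.003]
ft_force: [12.8, -0.7, -9.6]
opening: 0.0004
gripper_force: 6.2
```

```bash
python3 - <<'E'
from h import *
im=get_image('wrist'); np.savez('w8.npz',**im); save(im,'w8.png')
H,S,V=hsv(im); P=wcloud(im); h=P[...,2]
y=(H>20)&(H<33)&(S>120)
wblobs(im,y&(h>.03)&(h<.055),100); wblobs(im,y&(h>0.058)&(h<.08),50)
plan([(0.517,0.1,0.05,2.5)])
E
```

```text
px [282 237] n 9769 ctr 0.5268 0.0974 z 0.0428 size 0.082 0.061 axis -87.5
px [278 257] n 52 ctr 0.5333 0.0995 z 0.0697 size 0.009 0.001 axis 2.6
now [0.5246 0.0989 0.0483] yaw 2.57 q6 1.71 open 0.001 t 38.4 F [ 9.  -0.1 -6.6]
-> (0.517, 0.1, 0.05, 2.5) turn 0.01 shift [-0.38 -0.07 -0.08]
```

{"op": "servo_tool", "data": {
  "motion": [
    [[0.5,0,0,0,0,0,0],[0,0,-1,0,0,0,0],[0,0,-1,0,0,0,0],[0,0,-1,0,0,0,0],[0,0,-1,0,0,0,0]]
  ]
}}

```text
clock: 38.98
ee_pos: [0.5316, 0.0991, 0.1284]
ee_rot: [0.0, 1.0, 0.022, -0.001]
ft_force: [0.1, 0.1, -0.0]
opening: 0.0005
gripper_force: 0.0
```

{"op": "servo_tool", "data": {
  "motion": [
    [[-0.5,0,-1,0,0,0,0],[-0.5,0,0,0,0,0,0],[-0.5,0,0,0,0,0,0],[0,0,0,0,0,0,0]]
  ]
}}

```text
clock: 39.48
ee_pos: [0.5007, 0.0977, 0.1471]
ee_rot: [0.0, 1.0, 0.022, -0.001]
ft_force: [-0.6, 0.4, 0.3]
opening: 0.0007
gripper_force: 0.0
```

```bash
python3 - <<'E'
from h import *
im=get_image('wrist'); np.savez('w9.npz',**im); save(im,'w9.png')
H,S,V=hsv(im); P=wcloud(im); h=P[...,2]
y=(H>20)&(H<33)&(S>120)&(P[...,0]<.65)
wblobs(im,y&(h>.03)&(h<.055),100); wblobs(im,y&(h>0.058)&(h<.08),50)
plan([(0.5246,0.1,0.05,2.5)])
E
```

```text
px [280 194] n 8720 ctr 0.5085 0.0966 z 0.0428 size 0.097 0.082 axis 2.6
px [280 206] n 888 ctr 0.5087 0.0967 z 0.0665 size 0.044 0.013 axis -87.4
now [0.5014 0.0978 0.1473] yaw 2.56 q6 1.72 open 0.001 t 39.5 F [-0.2  0.1 -0.5]
-> (0.5246, 0.1, 0.05, 2.5) turn 0.01 shift [ 1.16 -0.06  4.87]
```

View pics/w9.png

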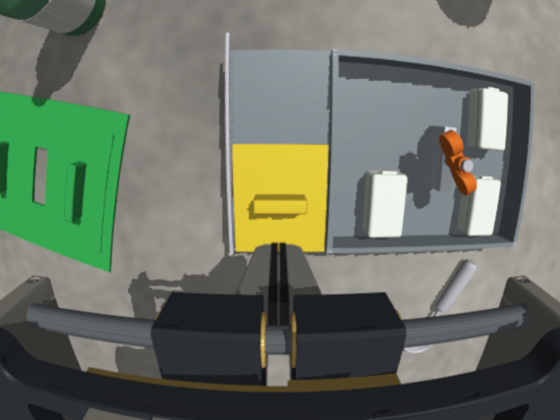

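{"op": "servo_tool", "data": {
  "motion": [
    [[0.8,0,0,0,0,0,0],[0.8,0,0.75,0,0,0,0],[0,0,1,0,0,0,0],[0,0,1,0,0,0,0],[0,0,1,0,0,0,0]]
  ]
}}

```text
clock: 40.15
ee_pos: [0.5357, 0.0994, 0.0721]
ee_rot: [-0.0, 1.0, 0.022, 0.0]
ft_force: [0.6, 1.7, 0.1]
opening: 0.0008
gripper_force: 0.0
```

{"op": "servo_tool", "data": {
  "motion": [
    [[0,0,1,0,0,0,0],[-0.35,0,0,0,0,0,0],[-0.25,0,0,0,0,0,0],[-0.1,0,0,0,0,0,0],[-0.05,0,0,0,0,0,0]]
  ]
}}

```text
clock: 40.78
ee_pos: [0.5245, 0.0992, 0.055]
ee_rot: [-0.001, 1.0, 0.022, 0.005]
ft_force: [13.5, -0.4, -10.7]
opening: 0.0004
gripper_force: 7.0
```

{"op": "servo_tool", "data": {
  "motion": [
    [[-0.1,0,0,0,0,0,0],[0,0,0,0,0,0,0]]
  ]
}}

```text
clock: 41.02
ee_pos: [0.5243, 0.0993, 0.0553]
ee_rot: [-0.001, 1.0, 0.022, 0.007]
ft_force: [18.8, -0.3, -12.9]
opening: 0.0005
gripper_force: 8.9
```

{"op": "servo_tool", "data": {
  "motion": [
    [[-0.1,0,0,0,0,0,0],[0,0,0,0,0,0,0]]
  ]
}}

```text
clock: 41.28
ee_pos: [0.5242, 0.0993, 0.0556]
ee_rot: [-0.001, 1.0, 0.023, 0.009]
ft_force: [22.9, -0.6, -16.9]
opening: 0.0004
gripper_force: 11.4
```

{"op": "servo_tool", "data": {
  "motion": [
    [[0.2,0,0,0,0,0,0],[0.5,0,0,0,0,0,0],[0,0,-1,0,0,0,0],[0,0,-1,0,0,0,0],[0,0,-1,0,0,0,0]]
  ]
}}

```text
clock: 41.9
ee_pos: [0.5291, 0.0991, 0.1142]
ee_rot: [-0.0, 1.0, 0.022, -0.0]
ft_force: [0.3, 0.3, 0.5]
opening: 0.0009
gripper_force: 0.0
```

{"op": "servo_tool", "data": {
  "motion": [
    [[0,0,-1,0,0,0,44],[0,0,-1,0,0,0,44],[0.09,0.97,0,0,0,0,44],[0.09,0.97,0,0,0,0,44],[0.09,0.97,0,0,0,0,44]]
  ]
}}

```text
clock: 42.52
ee_pos: [0.5366, 0.0393, 0.1522]
ee_rot: [0.0, 1.0, 0.022, -0.001]
ft_force: [0.1, 0.7, -0.8]
opening: 0.0403
gripper_force: 0.0
```

{"op": "servo_tool", "data": {
  "motion": [
    [[0.09,0.97,0,0,0,0,44],[0.09,0.97,0,0,0,0,44],[0.09,0.97,0,0,0,0,44],[0.09,0.97,0,0,0,0,44],[0.09,0.97,0,0,0,0,44]]
  ]
}}

```text
clock: 43.15
ee_pos: [0.5506, -0.0566, 0.1531]
ee_rot: [-0.0, 1.0, 0.022, 0.0]
ft_force: [0.1, -0.0, -0.2]
opening: 0.0404
gripper_force: 0.0
```

{"op": "servo_tool", "data": {
  "motion": [
    [[0,0,0,0,0,-1,44],[0,0,0,0,0,-1,44],[0,0,0,0,0,-1,44],[0,0,0,0,0,-1,44],[0,0,0,0,0,-1,44]]
  ]
}}

```text
clock: 43.78
ee_pos: [0.5506, -0.056, 0.1531]
ee_rot: [0.0, 0.971, 0.24, 0.0]
ft_force: [0.5, -0.6, 0.1]
opening: 0.0405
gripper_force: 0.0
```

{"op": "servo_tool", "data": {
  "motion": [
    [[0,0,0,0,0,-0.9,44],[0,0,0,0,0,0,44]]
  ]
}}

```text
clock: 44.02
ee_pos: [0.5505, -0.0558, 0.1531]
ee_rot: [0.0, 0.961, 0.276, 0.0]
ft_force: [0.2, -0.8, 0.0]
opening: 0.0409
gripper_force: 0.0
```

```bash
python3 - <<'E'
from h import *
im=get_image('wrist'); np.savez('w10.npz',**im); save(im,'w10.png')
H,S,V=hsv(im); P=wcloud(im); h=P[...,2]
o=(H<14)&(S>150)&(V>90)&(P[...,0]<0.7)&(abs(P[...,1]+.055)<.06)
wblobs(im,o&(h>.04),100); wblobs(im,o&(h>0.0745)&(h<.085),50)
print(np.percentile(h[o&(h>.04)],[50,80,90,95]))
m=(abs(h-.0455)<.004)&(S<70)
wblobs(im,cv2.morphologyEx(m.astype(np.uint8),cv2.MORPH_OPEN,np.ones((3,3))),500)
plan([(0.5555,-0.0555,0.056,32)])
E
```

```text
px [280 191] n 486 ctr 0.5683 -0.0457 z 0.0776 size 0.030 0.011 axis 32.1
px [280 232] n 308 ctr 0.5418 -0.0627 z 0.0780 size 0.020 0.011 axis 32.6
px [280 188] n 314 ctr 0.5719 -0.0434 z 0.0781 size 0.018 0.011 axis 32.1
px [280 207] n 52 ctr 0.5585 -0.0518 z 0.0789 size 0.011 0.006 axis -57.9
px [281 233] n 271 ctr 0.5406 -0.0636 z 0.0783 size 0.017 0.011 axis 32.0
[0.07780725 0.07911571 0.07955968 0.07993849]
px [273 159] n 3872 ctr 0.5552 -0.0544 z 0.0456 size 0.221 0.180 axis -87.6
px [358 192] n 1942 ctr 0.6000 -0.1099 z 0.0428 size 0.059 0.033 axis 1.2
px [205 215] n 1890 ctr 0.5068 -0.0027 z 0.0428 size 0.060 0.033 axis 2.5
px [301 274] n 1106 ctr 0.5100 -0.1124 z 0.0428 size 0.059 0.032 axis 5.2
px [281 300] n 538 ctr 0.4710 -0.1116 z 0.0455 size 0.094 0.008 axis -87.6
now [ 0.5505 -0.0558  0.1531] yaw 31.94 q6 0.91 open 0.041 t 44.1 F [ 0.2  0.2 -0.7]
-> (0.5555, -0.0555, 0.056, 32) turn -0.01 shift [0.22 0.12 4.85]
```

View pics/w10.png

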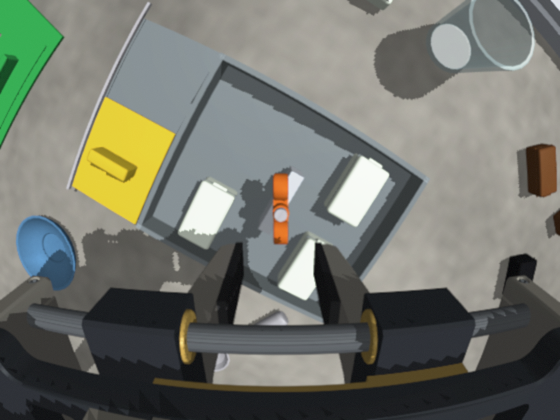

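{"op": "servo_tool", "data": {
  "motion": [
    [[0.28,0.06,0,0,0,0,44],[0,0,0.97,0,0,0,44],[0,0,0.97,0,0,0,44],[0,0,0.97,0,0,0,44],[0,0,0.97,0,0,0,44]]
  ],
  "newtons": 25
}}

```text
clock: 44.7
ee_pos: [0.5563, -0.0533, 0.0749]
ee_rot: [0.0, 0.961, 0.276, 0.0]
ft_force: [-0.4, 0.4, 0.6]
opening: 0.0403
gripper_force: 0.0
```

{"op": "servo_tool", "data": {
  "motion": [
    [[0,0,0.97,0,0,0,44],[0,0,0,0,0,0,0],[0,0,0,0,0,0,0],[0,0,0,0,0,0,0],[0,0,0,0,0,0,0]]
  ]
}}

```text
clock: 45.32
ee_pos: [0.5569, -0.0539, 0.057]
ee_rot: [0.001, 0.961, 0.276, 0.001]
ft_force: [1.5, -3.6, 2.3]
opening: 0.012
gripper_force: 25.0
```

{"op": "servo_tool", "data": {
  "motion": [
    [[0,0,0.005,0,0,0.985,0],[0,0,0.005,0,0,0.985,0],[0,0,0.005,0,0,0.985,0],[0,0,0.005,0,0,0.985,0],[0,0,0.005,0,0,0.985,0]]
  ]
}}

```text
clock: 45.95
ee_pos: [0.557, -0.0543, 0.0564]
ee_rot: [0.001, 0.998, 0.064, 0.001]
ft_force: [2.0, -6.0, 0.5]
opening: 0.0116
gripper_force: 25.0
```

{"op": "servo_tool", "data": {
  "motion": [
    [[0,0,0.005,0,0,0.985,0],[0,0,0,0,0,0,0],[0,0,0,0,0,0,0]]
  ]
}}

```text
clock: 46.32
ee_pos: [0.557, -0.0544, 0.0563]
ee_rot: [0.001, 1.0, 0.022, 0.001]
ft_force: [1.8, -6.7, 0.8]
opening: 0.0119
gripper_force: 25.0
```

```bash
python3 - <<'E'
from h import *
plan([(0.5555,-0.0545,0.056,2.5)])
E
```

```text
now [ 0.557  -0.0544  0.0563] yaw 2.51 q6 1.43 open 0.012 t 46.3 F [ 1.8 -6.7  0.8]
-> (0.5555, -0.0545, 0.056, 2.5) turn 0.00 shift [-0.08  0.    0.02]
```

{"op": "servo_tool", "data": {
  "motion": [
    [[0,0,0,0,0,0,44],[0,0,0,0,0,0,44],[0,0,0,0,0,0,44],[0,0,-1,0,0,0,44],[0,0,-1,0,0,0,44]]
  ]
}}

```text
clock: 46.95
ee_pos: [0.5554, -0.0532, 0.0957]
ee_rot: [-0.0, 1.0, 0.022, -0.0]
ft_force: [-0.0, -0.3, -0.3]
opening: 0.0407
gripper_force: 0.0
```

{"op": "servo_tool", "data": {
  "motion": [
    [[0,0,-1,0,0,0,44],[0,0,-1,0,0,0,44],[0,0,-1,0,0,1,44],[0,0,-1,0,0,1,44],[0,0,0,0,0,1,44]]
  ]
}}

```text
clock: 47.58
ee_pos: [0.5567, -0.0533, 0.1772]
ee_rot: [-0.0, 0.994, -0.11, 0.001]
ft_force: [0.1, 0.2, 0.0]
opening: 0.0402
gripper_force: 0.0
```

{"op": "servo_tool", "data": {
  "motion": [
    [[-0.37,-0.98,0,0,0,0,44],[-0.37,-0.98,0,0,0,0,44],[-0.37,-0.98,0,0,0,0,44],[-0.37,-0.98,0,0,0,0,44],[-0.37,-0.98,0,0,0,0,44]]
  ]
}}

```text
clock: 48.2
ee_pos: [0.5401, 0.0524, 0.1751]
ee_rot: [-0.0, 0.994, -0.108, -0.0]
ft_force: [-0.6, 0.1, 0.1]
opening: 0.0404
gripper_force: 0.0
```

{"op": "servo_tool", "data": {
  "motion": [
    [[-0.37,-0.98,0,0,0,0,44],[-0.37,-0.98,0,0,0,0,44],[-0.37,-0.98,0,0,0,0,44],[-0.37,-0.98,0,0,0,0,44],[-0.37,-0.98,0,0,0,0,44]]
  ]
}}

```text
clock: 48.82
ee_pos: [0.5249, 0.1559, 0.1752]
ee_rot: [0.0, 0.994, -0.108, -0.0]
ft_force: [0.6, 1.1, 0.5]
opening: 0.0405
gripper_force: 0.0
```

{"op": "servo_tool", "data": {
  "motion": [
    [[-0.37,-0.98,0,0,0,0,44],[-0.37,-0.98,0,0,0,0,44],[-0.37,-0.98,0,0,0,0,44],[-0.37,-0.98,0,0,0,0,44],[-0.37,-0.98,0,0,0,0,44]]
  ]
}}

```text
clock: 49.45
ee_pos: [0.5108, 0.2591, 0.1755]
ee_rot: [-0.0, 0.994, -0.109, 0.0]
ft_force: [-0.7, -0.0, -0.1]
opening: 0.0401
gripper_force: 0.0
```

{"op": "servo_tool", "data": {
  "motion": [
    [[-0.37,-0.98,0.5,0,0,0,44],[-0.37,-0.98,0.5,0,0,0,44],[-0.37,-0.98,0,0,0,0,44],[0,0,0,0,0,0,44]]
  ]
}}

```text
clock: 49.95
ee_pos: [0.5019, 0.3214, 0.1552]
ee_rot: [0.0, 0.994, -0.108, -0.0]
ft_force: [-0.2, -0.3, 0.9]
opening: 0.0404
gripper_force: 0.0
```

```bash
python3 - <<'E'
from h import *
im=get_image('wrist'); np.savez('w11.npz',**im); save(im,'w11.png')
H,S,V=hsv(im); P=wcloud(im); h=P[...,2]
g=(H>42)&(H<80)&(S>110)&(P[...,1]<.55)
wblobs(im,g&(h<.012)&(h>-.01),300); wblobs(im,g&(h>0.0255)&(h<.035),80)
plan([(0.504,0.318,0.0075,-12.6)])
im=get_image('top'); np.savez('top2.npz',**im); save(im,'top2.png')
E
```

```text
px [223 184] n 30131 ctr 0.5171 0.3836 z 0.0058 size 0.223 0.184 axis 77.4
px [280 199] n 803 ctr 0.5030 0.3193 z 0.0298 size 0.063 0.011 axis -12.5
px [149 199] n 728 ctr 0.5317 0.4455 z 0.0296 size 0.064 0.014 axis -12.5
now [0.502  0.3205 0.1554] yaw -12.43 q6 2.35 open 0.040 t 50.0 F [-0.9 -0.4 -0.8]
-> (0.504, 0.318, 0.0075, -12.6) turn 0.03 shift [0.12 0.1  7.4 ]
```

View pics/w11.png

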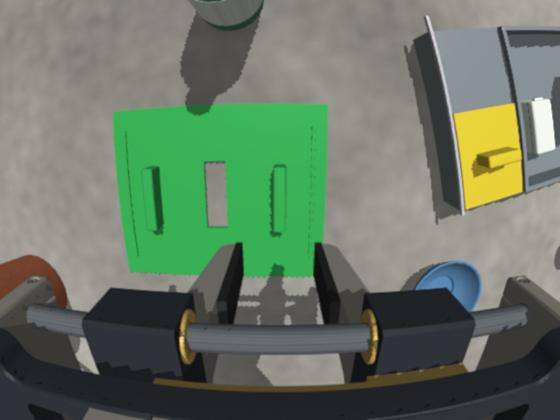

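{"op": "servo_tool", "data": {
  "motion": [
    [[0.06,0.05,0.92,0,0,0,44],[0,0,0.92,0,0,0,44],[0,0,0.92,0,0,0,44],[0,0,0.92,0,0,0,44],[0,0,0.92,0,0,0,44]]
  ],
  "newtons": 50
}}

```text
clock: 50.68
ee_pos: [0.5029, 0.3185, 0.0619]
ee_rot: [0.0, 0.994, -0.109, -0.0]
ft_force: [0.1, 0.1, -0.6]
opening: 0.0404
gripper_force: 0.0
```

{"op": "servo_tool", "data": {
  "motion": [
    [[0,0,0.92,0,0,0,44],[0,0,0.92,0,0,0,44],[0,0,0.9,0,0,0,44],[0,0,0,0,0,0,0],[0,0,0,0,0,0,0]]
  ]
}}

```text
clock: 51.3
ee_pos: [0.5032, 0.3188, 0.0089]
ee_rot: [-0.0, 0.994, -0.109, 0.0]
ft_force: [0.3, -0.4, 0.6]
opening: 0.0221
gripper_force: 0.0
```

{"op": "servo_tool", "data": {
  "motion": [
    [[0,0,0,0,0,0,0],[0,0,0,0,0,0,0],[0,0,0,0,0,0,0],[0,0,-0.5,0,0,0,0],[0,0,-0.5,0,0,0,0]]
  ]
}}

```text
clock: 51.92
ee_pos: [0.5027, 0.3183, 0.0291]
ee_rot: [0.0, 0.994, -0.109, -0.0]
ft_force: [0.6, -0.4, -3.2]
opening: 0.0121
gripper_force: 50.0
```

{"op": "servo_tool", "data": {
  "motion": [
    [[0,0,-0.9,0,0,0,0],[0,0,-0.9,0,0,0,0],[0,0,-0.9,0,0,0,0],[0,0,-0.9,0,0,0,0],[0,0,-0.9,0,0,0,0]]
  ]
}}

```text
clock: 52.55
ee_pos: [0.5031, 0.3186, 0.1201]
ee_rot: [-0.0, 0.994, -0.109, 0.0]
ft_force: [0.2, 0.8, -3.0]
opening: 0.0114
gripper_force: 50.0
```

```bash
cat >> h.py <<'E'
def coverrel(im):
    H,S,V=hsv(im); P=wcloud(im); s=get_state(); p=np.array(s['ee_pos']); z=P[...,2]
    near=np.hypot(P[...,0]-p[0],P[...,1]-p[1])<.26
    g=(H>42)&(H<80)&(S>110)&near&(im['z_map']>.05)&(z<p[2]+.03)
    g2=cv2.erode(g.astype(np.uint8),np.ones((5,5)))>0
    Q=P[g2]; 
    for _ in range(4):
        A=np.c_[Q[:,:2],np.ones(len(Q))]; k=np.linalg.lstsq(A,Q[:,2],rcond=None)[0]; r=Q[:,2]-A@k; Q=Q[abs(r)<max(.003,1.5*r.std())]
    print('plane slope deg x %.2f y %.2f, z under TCP %.4f'%(np.degrees(k[0]),np.degrees(k[1]),k@[p[0],p[1],1]),len(Q))
    vs,us=np.nonzero(g&(abs(z-(P[...,:2]@k[:2]+k[2]))<.004)); q=P[vs,us][:,:2].astype(np.float32)
    (cx,cy),(w,hh),a=cv2.minAreaRect(q); 
    if w<hh: w,hh,a=hh,w,a+90
    a=(a+90)%180; th=a-90-0.0
    print('cover ctr %.4f %.4f size %.3f %.3f xaxis %.2f'%(cx,cy,w,hh,a-180 if a>90 and False else (a-0)%180-0), 'tcp',p.round(4),'yaw %.2f'%yaw(s))
    rb=g&(z-(P[...,:2]@k[:2]+k[2])>.02); wblobs(im,rb,80)
E
python3 - <<'E'
from h import *
im=get_image('wrist'); np.savez('w12.npz',**im); save(im,'w12.png')
coverrel(im); plan([(0.5588,-0.1195,0.1275,2.5)])
E
```

```text
plane slope deg x -0.10 y -0.21, z under TCP 0.1166 47830
cover ctr 0.5162 0.3831 size 0.226 0.184 xaxis 167.55 tcp [0.5043 0.3194 0.1223] yaw -12.50
px [ 66 259] n 1592 ctr 0.5307 0.4434 z 0.1396 size 0.064 0.015 axis -12.5
px [278 266] n 2518 ctr 0.5032 0.3186 z 0.1404 size 0.063 0.012 axis -12.4
now [0.5043 0.3194 0.1223] yaw -12.50 q6 2.35 open 0.012 t 52.6 F [ 0.5 -0.  -1.6]
-> (0.5588, -0.1195, 0.1275, 2.5) turn -3.00 shift [ 1.77 22.04 -0.26]
```

View pics/w12.png

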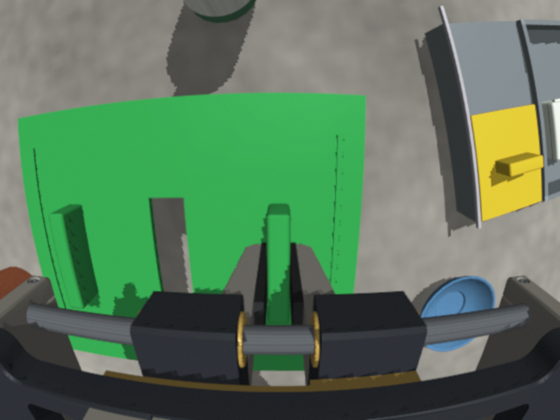

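{"op": "servo_tool", "data": {
  "motion": [
    [[0,0,0,0,0,-1,0],[0,0,0,0,0,-1,0],[0,0,0,0,0,-1,0],[0.08,0.96,0,0,0,0,0],[0.08,0.96,0,0,0,0,0]]
  ]
}}

```text
clock: 53.22
ee_pos: [0.5079, 0.279, 0.1186]
ee_rot: [0.0, 1.0, 0.021, -0.0]
ft_force: [0.1, -0.4, -3.1]
opening: 0.0117
gripper_force: 50.0
```

{"op": "servo_tool", "data": {
  "motion": [
    [[0.08,0.96,0,0,0,0,0],[0.08,0.96,0,0,0,0,0],[0.08,0.96,0,0,0,0,0],[0.08,0.96,0,0,0,0,0],[0.08,0.96,0,0,0,0,0]]
  ]
}}

```text
clock: 53.85
ee_pos: [0.5203, 0.1835, 0.1187]
ee_rot: [-0.0, 1.0, 0.022, 0.0]
ft_force: [-0.2, -0.1, -3.8]
opening: 0.0114
gripper_force: 50.0
```

{"op": "servo_tool", "data": {
  "motion": [
    [[0.08,0.96,0,0,0,0,0],[0.08,0.96,0,0,0,0,0],[0.08,0.96,0,0,0,0,0],[0.08,0.96,0,0,0,0,0],[0.08,0.96,0,0,0,0,0]]
  ]
}}

```text
clock: 54.48
ee_pos: [0.5325, 0.0881, 0.1187]
ee_rot: [-0.0, 1.0, 0.022, 0.0]
ft_force: [-0.5, 1.0, -2.4]
opening: 0.0115
gripper_force: 50.0
```

{"op": "servo_tool", "data": {
  "motion": [
    [[0.08,0.96,0,0,0,0,0],[0.08,0.96,0,0,0,0,0],[0.08,0.96,0,0,0,0,0],[0.08,0.96,0,0,0,0,0],[0.08,0.96,0,0,0,0,0]]
  ]
}}

```text
clock: 55.1
ee_pos: [0.5447, -0.0076, 0.1187]
ee_rot: [-0.0, 1.0, 0.022, 0.0]
ft_force: [-0.7, -0.2, -3.2]
opening: 0.0118
gripper_force: 50.0
```

{"op": "servo_tool", "data": {
  "motion": [
    [[0.08,0.96,0,0,0,0,0],[0.08,0.96,0,0,0,0,0],[0.08,0.96,0,0,0,0,0],[0.08,0.96,0,0,0,0,0],[0.08,0.96,0,0,0,0,0]]
  ]
}}

```text
clock: 55.72
ee_pos: [0.5568, -0.1031, 0.1187]
ee_rot: [-0.0, 1.0, 0.022, 0.0]
ft_force: [1.0, 0.2, -3.1]
opening: 0.0112
gripper_force: 50.0
```

{"op": "servo_tool", "data": {
  "motion": [
    [[0.04,0.9,0,0,0,0,0],[0,0,0,0,0,0,0]]
  ]
}}

```text
clock: 55.98
ee_pos: [0.5584, -0.1212, 0.1187]
ee_rot: [0.0, 1.0, 0.021, 0.0]
ft_force: [-0.2, 0.2, -3.1]
opening: 0.0116
gripper_force: 50.0
```

```bash
python3 - <<'E'
from h import *
im=get_image('wrist'); np.savez('w13.npz',**im); save(im,'w13.png')
coverrel(im); plan([(0.5588,-0.1195,0.095,2.5)])
H,S,V=hsv(im);P=wcloud(im); o=(H<14)&(S>150)&(V>90)&(abs(P[...,1]+.055)<.08)&(P[...,2]>.04)&(P[...,2]<.1)
wblobs(im,o,50)
E
```

```text
plane slope deg x -0.06 y -0.25, z under TCP 0.1151 47703
cover ctr 0.5542 -0.0558 size 0.225 0.185 xaxis 2.44 tcp [ 0.5582 -0.1204  0.1186] yaw 2.43
px [ 66 259] n 1588 ctr 0.5530 0.0068 z 0.1382 size 0.064 0.015 axis 2.6
px [278 266] n 2512 ctr 0.5588 -0.1209 z 0.1389 size 0.064 0.012 axis 1.9
now [ 0.5582 -0.1204  0.1186] yaw 2.43 q6 1.31 open 0.012 t 56.0 F [ 0.3  0.8 -1.9]
-> (0.5588, -0.1195, 0.095, 2.5) turn -0.01 shift [ 0.03 -0.04  1.18]
px [180 212] n 191 ctr 0.5684 -0.0514 z 0.0776 size 0.022 0.006 axis 2.4
px [184 254] n 149 ctr 0.5376 -0.0527 z 0.0775 size 0.017 0.006 axis 1.5
```

View pics/w13.png

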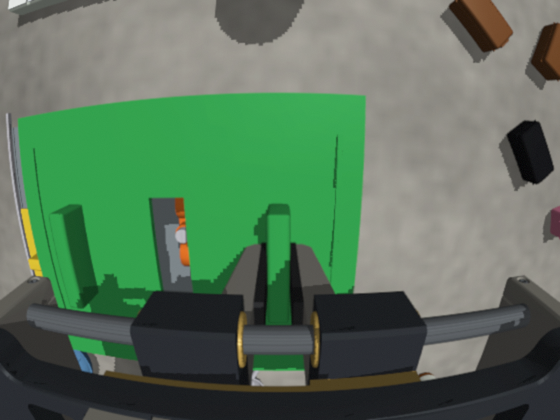

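{"op": "servo_tool", "data": {
  "motion": [
    [[0,-0.09,0,0,0,0,0],[0,0,0.5,0,0,0,0],[0,0,0.5,0,0,0,0],[0,0,0.5,0,0,0,0],[0,0,0.5,0,0,0,0]]
  ]
}}

```text
clock: 56.65
ee_pos: [0.5579, -0.1178, 0.0777]
ee_rot: [-0.0, 1.0, 0.022, -0.0]
ft_force: [0.0, -0.2, -2.6]
opening: 0.0116
gripper_force: 50.0
```

{"op": "servo_tool", "data": {
  "motion": [
    [[0,0,0.4,0,0,0,0],[0,0,0.3,0,0,0,0],[0,0,0.2,0,0,0,0],[0,0,0,0,0,0,0]]
  ]
}}

```text
clock: 57.15
ee_pos: [0.5581, -0.118, 0.0605]
ee_rot: [-0.0, 1.0, 0.022, -0.0]
ft_force: [-0.7, 0.0, -3.1]
opening: 0.0115
gripper_force: 50.0
```

```bash
python3 - <<'E'
from h import *
im=get_image('wrist'); np.savez('w14.npz',**im)
coverrel(im); plan([(0.5588,-0.1195,0.0535,2.5)])
H,S,V=hsv(im);P=wcloud(im); o=(H<14)&(S>150)&(V>90)&(abs(P[...,1]+.055)<.08)&(P[...,2]>.04)&(P[...,2]<.1)
wblobs(im,o,50)
E
```

```text
plane slope deg x -0.08 y -0.23, z under TCP 0.0570 47894
cover ctr 0.5541 -0.0524 size 0.225 0.184 xaxis 2.54 tcp [ 0.5582 -0.118   0.0607] yaw 2.50
px [ 66 259] n 1587 ctr 0.5525 0.0101 z 0.0801 size 0.064 0.015 axis 2.5
px [278 266] n 2511 ctr 0.5585 -0.1176 z 0.0808 size 0.064 0.012 axis 1.9
now [ 0.5582 -0.118   0.0607] yaw 2.50 q6 1.32 open 0.012 t 57.2 F [ 0.1 -0.5 -3.1]
-> (0.5588, -0.1195, 0.0535, 2.5) turn -0.00 shift [0.03 0.08 0.36]
px [167 247] n 1820 ctr 0.5624 -0.0563 z 0.0745 size 0.048 0.019 axis -0.1
```

{"op": "servo_tool", "data": {
  "motion": [
    [[0.02,0.03,0.15,0,0,0,0],[0,0,0.12,0,0,0,0],[0,0,0.08,0,0,0,0],[0,0,0,0,0,0,0]]
  ]
}}

```text
clock: 57.7
ee_pos: [0.5586, -0.1186, 0.0543]
ee_rot: [-0.0, 1.0, 0.022, 0.0]
ft_force: [-2.9, -0.1, 5.9]
opening: 0.0114
gripper_force: 50.0
```

{"op": "servo_tool", "data": {
  "motion": [
    [[0,0,0.03,0,0,0,0],[0,0,0,0,0,0,0]]
  ]
}}

```text
clock: 57.95
ee_pos: [0.5587, -0.1186, 0.0543]
ee_rot: [0.0, 1.0, 0.022, 0.0]
ft_force: [-4.7, 0.4, 12.6]
opening: 0.0115
gripper_force: 50.0
```

{"op": "servo_tool", "data": {
  "motion": [
    [[0,0,-0.05,0,0,0,44],[0,0,0,0,0,0,44],[0,0,0,0,0,0,44],[0,0,-0.5,0,0,0,44],[0,0,-1,0,0,0,44]]
  ]
}}

```text
clock: 58.58
ee_pos: [0.558, -0.1184, 0.0842]
ee_rot: [-0.0, 1.0, 0.022, -0.001]
ft_force: [0.1, -0.3, -0.0]
opening: 0.0405
gripper_force: 0.0
```

{"op": "servo_tool", "data": {
  "motion": [
    [[0,0,-1,0,0,0,44],[0,0,-1,0,0,0,44],[0,0,-1,0,0,0,44],[0,0,-0.5,0,0,0,44],[0,-0.8,0,0,0,0,44]]
  ]
}}

```text
clock: 59.2
ee_pos: [0.5584, -0.1027, 0.1548]
ee_rot: [0.0, 1.0, 0.021, 0.001]
ft_force: [-0.3, 0.2, 0.3]
opening: 0.0406
gripper_force: 0.0
```

{"op": "servo_tool", "data": {
  "motion": [
    [[0,-0.8,0,0,0,0,44],[0,-0.8,0,0,0,0,44],[0.03,-0.79,0,0,0,0,44],[0,0,0,0,0,0,44]]
  ]
}}

```text
clock: 59.7
ee_pos: [0.5563, -0.0534, 0.1539]
ee_rot: [-0.0, 1.0, 0.023, -0.0]
ft_force: [-0.1, -0.6, -0.3]
opening: 0.0408
gripper_force: 0.0
```

```bash
python3 - <<'E'
from h import *
im=get_image('wrist'); np.savez('w15.npz',**im); save(im,'w15.png')
H,S,V=hsv(im);P=wcloud(im);h=P[...,2]
o=(H<14)&(S>150)&(V>90)&(abs(P[...,1]+.055)<.08)&(h>.04)&(h<.1)
wblobs(im,o,50); g=(H>42)&(H<80)&(S>110)&(P[...,1]<.2); wblobs(im,g&(abs(h-.05)<.006),500); wblobs(im,g&(h>.069)&(h<.085),80)
print(np.median(h[g&(abs(h-.05)<.006)]))
plan([(0.5565,-0.0548,0.0585,2.5)])
im=get_image('scene'); np.savez('scene1.npz',**im)
E
```

```text
px [280 198] n 510 ctr 0.5696 -0.0537 z 0.0767 size 0.032 0.012 axis 2.7
px [279 238] n 289 ctr 0.5399 -0.0551 z 0.0774 size 0.020 0.011 axis 2.7
px [278 188] n 37404 ctr 0.5553 -0.0534 z 0.0508 size 0.223 0.183 axis -87.5
px [201 215] n 1099 ctr 0.5531 0.0104 z 0.0745 size 0.064 0.013 axis 2.7
px [356 215] n 1132 ctr 0.5586 -0.1174 z 0.0745 size 0.065 0.014 axis 2.5
0.05079624182419086
now [ 0.5564 -0.0541  0.1539] yaw 2.58 q6 1.43 open 0.041 t 59.8 F [ 0.3 -0.5  0.3]
-> (0.5565, -0.0548, 0.0585, 2.5) turn 0.02 shift [0.   0.04 4.77]
```

View pics/w15.png

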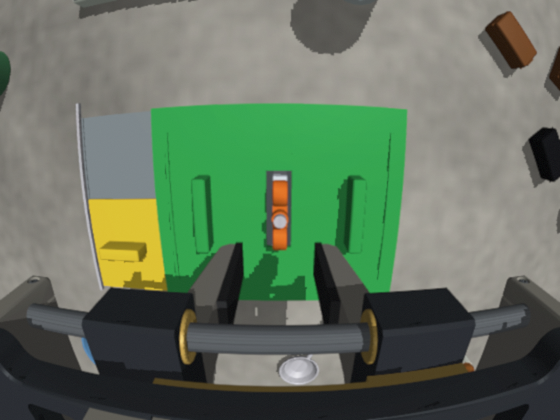

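{"op": "servo_tool", "data": {
  "motion": [
    [[0,0.04,0,0,0,-1,44],[0,0,0,0,0,-1,44],[0,0,0,0,0,-1,44],[0,0,0,0,0,-1,44],[0,0,0,0,0,-1,44]]
  ]
}}

```text
clock: 60.42
ee_pos: [0.5565, -0.0562, 0.1541]
ee_rot: [0.0, 0.971, 0.239, 0.0]
ft_force: [-0.4, 0.1, -0.7]
opening: 0.0406
gripper_force: 0.0
```

{"op": "servo_tool", "data": {
  "motion": [
    [[0,0,0,0,0,-1,44],[0,0,0,0,0,-1,44],[0,0,0,0,0,-1,44],[0,0,0,0,0,-1,44],[0,0,0,0,0,-1,44]]
  ]
}}

```text
clock: 61.05
ee_pos: [0.5565, -0.0562, 0.154]
ee_rot: [0.0, 0.896, 0.443, -0.0]
ft_force: [0.9, 1.4, 0.7]
opening: 0.0408
gripper_force: 0.0
```

{"op": "servo_tool", "data": {
  "motion": [
    [[0,0,0,0,0,-1,44],[0,0,0,0,0,-1,44],[0,0,0,0,0,-1,44],[0,0,0,0,0,-1,44],[0,0,0,0,0,-1,44]]
  ]
}}

```text
clock: 61.68
ee_pos: [0.5565, -0.0562, 0.1541]
ee_rot: [0.0, 0.779, 0.627, -0.0]
ft_force: [-0.6, -0.8, -0.1]
opening: 0.04
gripper_force: 0.0
```

{"op": "servo_tool", "data": {
  "motion": [
    [[0,0,0,0,0,-1,44],[0,0,0,0,0,-1,44],[0,0,0,0,0,-1,44],[0,0,0,0,0,-1,44],[0,0,0,0,0,-1,44]]
  ]
}}

```text
clock: 62.3
ee_pos: [0.5565, -0.0562, 0.1541]
ee_rot: [0.0, 0.625, 0.781, -0.0]
ft_force: [-0.1, 0.3, -0.1]
opening: 0.0404
gripper_force: 0.0
```

{"op": "servo_tool", "data": {
  "motion": [
    [[0,0,0,0,0,-1,44],[0,0,0,0,0,-1,44],[0,0,0,0,0,-1,44],[0,0,0,0,0,-1,44],[0,0,0,0,0,-1,44]]
  ]
}}

```text
clock: 62.92
ee_pos: [0.5565, -0.0562, 0.1541]
ee_rot: [0.0, 0.441, 0.897, -0.0]
ft_force: [-0.5, -0.2, -0.2]
opening: 0.0406
gripper_force: 0.0
```

{"op": "servo_tool", "data": {
  "motion": [
    [[0,0,0,0,0,-1,44],[0,0,0,0,0,-1,44],[0,0,0,0,0,-1,44],[0,0,0,0,0,-1,44],[0,0,0,0,0,-1,44]]
  ]
}}

```text
clock: 63.55
ee_pos: [0.5565, -0.0562, 0.154]
ee_rot: [0.0, 0.237, 0.972, -0.0]
ft_force: [-0.0, 0.6, 0.6]
opening: 0.0403
gripper_force: 0.0
```

{"op": "servo_tool", "data": {
  "motion": [
    [[0,0,0,0,0,-1,44],[0,0,0,0,0,-1,44],[0,0,0,0,0,-1,44],[0,0,0,0,0,-1,44],[0,0,0,0,0,-1,44]]
  ]
}}

```text
clock: 64.18
ee_pos: [0.5565, -0.0562, 0.1541]
ee_rot: [0.0, 0.021, 1.0, -0.0]
ft_force: [-0.5, -0.2, -0.7]
opening: 0.0402
gripper_force: 0.0
```

{"op": "servo_tool", "data": {
  "motion": [
    [[0,0,0,0,0,-1,44],[0,0,0,0,0,0,44]]
  ]
}}

```text
clock: 64.42
ee_pos: [0.5565, -0.0561, 0.1541]
ee_rot: [0.0, -0.021, 1.0, -0.0]
ft_force: [0.4, -0.8, 0.4]
opening: 0.0402
gripper_force: 0.0
```

```bash
python3 - <<'E'
from h import *
im=get_image('wrist'); np.savez('w16.npz',**im)
H,S,V=hsv(im);P=wcloud(im);h=P[...,2]
o=(H<14)&(S>150)&(V>90)&(abs(P[...,1]+.055)<.08)&(h>.04)&(h<.1)
wblobs(im,o,50)
plan([(0.5565,-0.0545,0.0585,182.5)])
E
```

```text
px [280 197] n 494 ctr 0.5403 -0.0546 z 0.0768 size 0.032 0.012 axis 2.5
px [280 237] n 287 ctr 0.5709 -0.0532 z 0.0774 size 0.020 0.011 axis 2.5
now [ 0.5565 -0.056   0.1541] yaw -177.64 q6 -1.71 open 0.040 t 64.5 F [0.  0.6 0. ]
-> (0.5565, -0.0545, 0.0585, 182.5) turn -72.03 shift [-0.    0.08  4.78]
```

{"op": "servo_tool", "data": {
  "motion": [
    [[0.02,0.08,0.95,0,0,0,44],[0,0,0.95,0,0,0,44],[0,0,0.95,0,0,0,44],[0,0,0.95,0,0,0,44],[0,0,0.97,0,0,0,44]]
  ],
  "newtons": 30
}}

```text
clock: 65.1
ee_pos: [0.5561, -0.0543, 0.0581]
ee_rot: [0.0, -0.021, 1.0, -0.0]
ft_force: [0.6, -0.2, -0.9]
opening: 0.0405
gripper_force: 0.0
```

{"op": "servo_tool", "data": {
  "motion": [
    [[0,0,0,0,0,0,0],[0,0,0,0,0,0,0],[0,0,0,0,0,0,0],[0,0,0,0,0,0,0]]
  ]
}}

```text
clock: 65.6
ee_pos: [0.5566, -0.0544, 0.0595]
ee_rot: [0.001, -0.022, 1.0, -0.0]
ft_force: [-0.1, -2.6, 3.0]
opening: 0.0115
gripper_force: 30.0
```

{"op": "servo_tool", "data": {
  "motion": [
    [[0,0,0.005,0,0,1,0],[0,0,0.006,0,0,1,0],[0,0,0.005,0,0,1,0],[0,0,0.006,0,0,1,0],[0,0,0.005,0,0,1,0]]
  ]
}}

```text
clock: 66.22
ee_pos: [0.5566, -0.0546, 0.0589]
ee_rot: [0.001, 0.196, 0.981, -0.0]
ft_force: [-0.5, -4.7, 4.3]
opening: 0.0118
gripper_force: 30.0
```

{"op": "servo_tool", "data": {
  "motion": [
    [[0,0,0.005,0,0,1,0],[0,0,0.006,0,0,1,0],[0,0,0.005,0,0,1,0],[0,0,0.006,0,0,1,0],[0,0,0.005,0,0,1,0]]
  ]
}}

```text
clock: 66.85
ee_pos: [0.5565, -0.0548, 0.0584]
ee_rot: [0.001, 0.404, 0.915, -0.0]
ft_force: [0.2, -5.9, 3.4]
opening: 0.0117
gripper_force: 30.0
```

{"op": "servo_tool", "data": {
  "motion": [
    [[0,0,0.005,0,0,1,0],[0,0,0.006,0,0,1,0],[0,0,0.005,0,0,1,0],[0,0,0.006,0,0,1,0],[0,0,0.005,0,0,1,0]]
  ]
}}

```text
clock: 67.47
ee_pos: [0.5562, -0.0549, 0.0578]
ee_rot: [0.001, 0.592, 0.806, -0.0]
ft_force: [-1.6, -6.0, 4.8]
opening: 0.0115
gripper_force: 30.0
```

{"op": "servo_tool", "data": {
  "motion": [
    [[0,0,0.005,0,0,1,0],[0,0,0.006,0,0,1,0],[0,0,0.005,0,0,1,0],[0,0,0.006,0,0,1,0],[0,0,0.005,0,0,1,0]]
  ]
}}

```text
clock: 68.1
ee_pos: [0.556, -0.055, 0.0573]
ee_rot: [0.001, 0.753, 0.658, -0.0]
ft_force: [-2.0, -6.5, 5.0]
opening: 0.012
gripper_force: 30.0
```

{"op": "servo_tool", "data": {
  "motion": [
    [[0,0,0.005,0,0,1,0],[0,0,0.006,0,0,1,0],[0,0,0.005,0,0,1,0],[0,0,0.006,0,0,1,0],[0,0,0.005,0,0,1,0]]
  ]
}}

```text
clock: 68.72
ee_pos: [0.5558, -0.0549, 0.0567]
ee_rot: [0.001, 0.877, 0.48, -0.0]
ft_force: [-2.8, -5.8, 5.0]
opening: 0.0121
gripper_force: 30.0
```

{"op": "servo_tool", "data": {
  "motion": [
    [[0,0,0.005,0,0,1,0],[0,0,0.006,0,0,1,0],[0,0,0.005,0,0,1,0],[0,0,0.006,0,0,1,0],[0,0,0.005,0,0,1,0]]
  ]
}}

```text
clock: 69.35
ee_pos: [0.5556, -0.0547, 0.0561]
ee_rot: [0.0, 0.96, 0.279, -0.0]
ft_force: [-4.0, -4.9, 6.3]
opening: 0.0119
gripper_force: 30.0
```

{"op": "servo_tool", "data": {
  "motion": [
    [[0,0,0.005,0,0,1,0],[0,0,0.006,0,0,1,0],[0,0,0.005,0,0,1,0],[0,0,0.006,0,0,1,0],[0,0,0.005,0,0,1,0]]
  ]
}}

```text
clock: 69.97
ee_pos: [0.5555, -0.0545, 0.0556]
ee_rot: [0.0, 0.998, 0.064, -0.0]
ft_force: [-3.4, -4.0, 6.6]
opening: 0.0117
gripper_force: 30.0
```

{"op": "servo_tool", "data": {
  "motion": [
    [[0,0,0.005,0,0,1,0],[0,0,0.006,0,0,1,0],[0,0,0.005,0,0,1,0],[0,0,0.006,0,0,1,0],[0,0,0.005,0,0,1,0]]
  ]
}}

```text
clock: 70.6
ee_pos: [0.5555, -0.0543, 0.055]
ee_rot: [0.0, 0.988, -0.153, -0.0]
ft_force: [-3.4, -2.0, 5.9]
opening: 0.0114
gripper_force: 30.0
```

{"op": "servo_tool", "data": {
  "motion": [
    [[0,0,0.005,0,0,1,0],[0,0,0.006,0,0,1,0],[0,0,0.005,0,0,1,0],[0,0,0.006,0,0,1,0],[0,0,0.005,0,0,1,0]]
  ]
}}

```text
clock: 71.22
ee_pos: [0.5556, -0.0541, 0.0545]
ee_rot: [0.0, 0.931, -0.364, -0.0]
ft_force: [-3.4, -0.9, 5.8]
opening: 0.0117
gripper_force: 30.0
```

{"op": "servo_tool", "data": {
  "motion": [
    [[0,0,0.005,0,0,1,0],[0,0,0.006,0,0,1,0],[0,0,0.005,0,0,1,0],[0,0,0.006,0,0,1,0],[0,0,0.005,0,0,1,0]]
  ]
}}

```text
clock: 71.85
ee_pos: [0.5558, -0.0539, 0.0539]
ee_rot: [0.0, 0.831, -0.557, -0.0]
ft_force: [-3.1, -0.2, 5.9]
opening: 0.0116
gripper_force: 30.0
```

```bash
python3 - <<'E'
from h import *
plan([]); s=get_state(); print(s['moment'],s['q'])
E
```

```text
now [ 0.5558 -0.0539  0.0539] yaw -67.67 q6 2.65 open 0.012 t 71.8 F [-3.1 -0.2  5.9]
[0.06096372 0.41678491 0.08667156] [-9.94363505e-02  4.55885771e-01  1.89987771e+00  1.18416234e-04
  7.86036643e-01  2.65236463e+00]
```

{"op": "servo_tool", "data": {
  "motion": [
    [[0,0,0,0,0,0,44],[0,0,0,0,0,0,44],[0,0,0,0,0,0,44],[0,0,-0.75,0,0,0,44],[0,0,-0.75,0,0,0,44]]
  ]
}}

```text
clock: 72.47
ee_pos: [0.5562, -0.054, 0.0844]
ee_rot: [-0.0, 0.832, -0.555, 0.0]
ft_force: [-0.3, -0.0, 0.6]
opening: 0.0402
gripper_force: 0.0
```

{"op": "servo_tool", "data": {
  "motion": [
    [[0,0,0,0,0,-1,44],[0,0,0,0,0,-1,44],[0,0,0,0,0,-1,44],[0,0,0,0,0,-1,44],[0,0,0,0,0,-1,44]]
  ]
}}

```text
clock: 73.1
ee_pos: [0.5565, -0.054, 0.0846]
ee_rot: [-0.0, 0.933, -0.361, 0.001]
ft_force: [0.1, 0.6, -0.4]
opening: 0.0406
gripper_force: 0.0
```

{"op": "servo_tool", "data": {
  "motion": [
    [[0,0,0,0,0,-1,44],[0,0,0,0,0,-1,44],[0,0,0,0,0,-1,44],[0,0,0,0,0,-1,44],[0,0,0,0,0,-1,44]]
  ]
}}

```text
clock: 73.72
ee_pos: [0.5565, -0.0541, 0.0846]
ee_rot: [-0.0, 0.989, -0.151, 0.001]
ft_force: [-0.3, 0.2, -0.4]
opening: 0.0404
gripper_force: 0.0
```

{"op": "servo_tool", "data": {
  "motion": [
    [[0,0,0,0,0,-1,44],[0,0,0,0,0,-1,44],[0,0,0,0,0,-1,44],[0,0,0,0,0,-1,44],[0,0,0,0,0,-1,44]]
  ]
}}

```text
clock: 74.35
ee_pos: [0.5565, -0.0541, 0.0846]
ee_rot: [0.0, 0.998, 0.067, 0.001]
ft_force: [0.7, 0.5, 0.3]
opening: 0.0401
gripper_force: 0.0
```

{"op": "servo_tool", "data": {
  "motion": [
    [[0,0,0,0,0,-1,44],[0,0,0,0,0,-1,44],[0,0,0,0,0,-1,44],[0,0,0,0,0,-1,44],[0,0,0,0,0,-1,44]]
  ]
}}

```text
clock: 74.97
ee_pos: [0.5565, -0.0541, 0.0846]
ee_rot: [0.0, 0.96, 0.281, 0.001]
ft_force: [0.5, -0.2, 1.0]
opening: 0.0403
gripper_force: 0.0
```

{"op": "servo_tool", "data": {
  "motion": [
    [[0,0,0,0,0,-1,44],[0,0,0,0,0,-1,44],[0,0,0,0,0,-1,44],[0,0,0,0,0,-1,44],[0,0,0,0,0,-1,44]]
  ]
}}

```text
clock: 75.6
ee_pos: [0.5565, -0.054, 0.0846]
ee_rot: [0.0, 0.876, 0.482, 0.001]
ft_force: [-1.0, 0.1, -0.5]
opening: 0.0406
gripper_force: 0.0
```

{"op": "servo_tool", "data": {
  "motion": [
    [[0,0,0,0,0,-1,44],[0,0,0,0,0,-1,44],[0,0,0,0,0,-1,44],[0,0,0,0,0,-1,44],[0,0,0,0,0,-1,44]]
  ]
}}

```text
clock: 76.22
ee_pos: [0.5565, -0.0541, 0.0846]
ee_rot: [0.001, 0.751, 0.66, 0.0]
ft_force: [0.7, 0.2, -0.0]
opening: 0.0403
gripper_force: 0.0
```

{"op": "servo_tool", "data": {
  "motion": [
    [[0,0,0,0,0,-1,44],[0,0,0,0,0,-1,44],[0,0,0,0,0,-1,44],[0,0,0,0,0,-1,44],[0,0,0,0,0,-1,44]]
  ]
}}

```text
clock: 76.85
ee_pos: [0.5565, -0.0541, 0.0846]
ee_rot: [0.001, 0.59, 0.807, 0.0]
ft_force: [-0.5, -0.2, 0.0]
opening: 0.0404
gripper_force: 0.0
```

{"op": "servo_tool", "data": {
  "motion": [
    [[0,0,0,0,0,-1,44],[0,0,0,0,0,0,44]]
  ]
}}

```text
clock: 77.1
ee_pos: [0.5565, -0.0541, 0.0844]
ee_rot: [0.001, 0.556, 0.831, 0.0]
ft_force: [0.2, 0.8, 0.0]
opening: 0.0404
gripper_force: 0.0
```

```bash
python3 - <<'E'
from h import *
im=get_image('wrist'); np.savez('w17.npz',**im); save(im,'w17.png')
H,S,V=hsv(im);P=wcloud(im);h=P[...,2]
o=(H<14)&(S>150)&(V>90)&(abs(P[...,1]+.055)<.08)&(h>.04)&(h<.1)
wblobs(im,o,50)
plan([(0.5556,-0.0543,0.0535,112.5)])
E
```

```text
px [277 223] n 816 ctr 0.5499 -0.0411 z 0.0713 size 0.034 0.012 axis -67.5
px [276 275] n 265 ctr 0.5616 -0.0703 z 0.0719 size 0.016 0.010 axis -67.5
now [ 0.5564 -0.054   0.0842] yaw 112.39 q6 -0.49 open 0.040 t 77.2 F [ 0.1 -1.3  0.4]
-> (0.5556, -0.0543, 0.0535, 112.5) turn -0.02 shift [ 0.   -0.04  1.54]
```

{"op": "servo_tool", "data": {
  "motion": [
    [[0,-0.04,0.77,0,0,0,44],[0,0,0.76,0,0,0,44],[0,0,0,0,0,0,0],[0,0,0,0,0,0,0],[0,0,0,0,0,0,0]]
  ],
  "newtons": 50
}}

```text
clock: 77.78
ee_pos: [0.5553, -0.0542, 0.0523]
ee_rot: [-0.0, 0.556, 0.831, 0.0]
ft_force: [11.9, 7.6, -4.0]
opening: 0.0125
gripper_force: 7.1
```

{"op": "servo_tool", "data": {
  "motion": [
    [[0,0,0,0,0,0,0],[0,0,0.005,0,0,1,0],[0,0,0.005,0,0,1,0],[0,0,0.005,0,0,1,0],[0,0,0.005,0,0,1,0]]
  ]
}}

```text
clock: 78.4
ee_pos: [0.5559, -0.054, 0.052]
ee_rot: [0.0, 0.693, 0.721, 0.001]
ft_force: [4.3, 2.5, -9.2]
opening: 0.0114
gripper_force: 50.0
```

{"op": "servo_tool", "data": {
  "motion": [
    [[0,0,0.005,0,0,0.8,0],[0,0,0.005,0,0,0.8,0],[0,0,0,0,0,0.7,0],[0,0,0,0,0,0,0]]
  ]
}}

```text
clock: 78.9
ee_pos: [0.5561, -0.054, 0.0519]
ee_rot: [0.0, 0.761, 0.649, 0.001]
ft_force: [4.9, 3.1, -7.8]
opening: 0.0114
gripper_force: 50.0
```

```bash
python3 - <<'E'
from h import *
plan([]); s=get_state(); print(s['moment'],s['tau'])
E
```

```text
now [ 0.5561 -0.054   0.0519] yaw 80.94 q6 0.06 open 0.011 t 78.9 F [ 4.9  3.1 -7.8]
[ 0.43146051 -0.94609708 -0.016997  ] [ -1.81980137 -60.61145067 -22.86443532  -0.75937288   1.65804841
   0.36791132]
```

{"op": "servo_tool", "data": {
  "motion": [
    [[0,0,0,0,0,0,44],[0,0,0,0,0,0,44],[0,0,0,0,0,0,44],[0,0,-0.5,0,0,0,44],[0,0,-1,0,0,0,44]]
  ]
}}

```text
clock: 79.53
ee_pos: [0.5547, -0.0543, 0.0824]
ee_rot: [-0.0, 0.76, 0.649, -0.0]
ft_force: [1.0, -0.4, 0.3]
opening: 0.0403
gripper_force: 0.0
```

{"op": "servo_tool", "data": {
  "motion": [
    [[0,0,-1,0,0,0,44],[0,0,-1,0,0,0,44],[0,0,-1,0,0,0,44],[0,0,-1,0,0,0,44],[0,0,-1,0,0,0,44]]
  ]
}}

```text
clock: 80.15
ee_pos: [0.5552, -0.0544, 0.1835]
ee_rot: [0.0, 0.76, 0.649, 0.0]
ft_force: [1.0, -0.0, 0.2]
opening: 0.0403
gripper_force: 0.0
```

{"op": "servo_tool", "data": {
  "motion": [
    [[0,0,-1,0,0,0,44],[0,0,-1,0,0,0,44],[0,0,0,0,0,0,44]]
  ]
}}

```text
clock: 80.53
ee_pos: [0.5562, -0.0544, 0.2241]
ee_rot: [0.001, 0.76, 0.649, 0.001]
ft_force: [0.1, -1.1, 0.4]
opening: 0.0403
gripper_force: 0.0
```

```bash
python3 - <<'E'
from h import *
im=get_image('wrist'); np.savez('w18.npz',**im); save(im,'w18.png')
H,S,V=hsv(im);P=wcloud(im);h=P[...,2]
o=(H<14)&(S>150)&(V>90)&(abs(P[...,1]+.055)<.08)&(h>.04)&(h<.1)
wblobs(im,o,50); g=(H>42)&(H<80)&(S>110)&(P[...,1]<.2); m=g&(abs(h-.05)<.006); wblobs(im,m,500)
Q=P[m]; print('plane',np.linalg.lstsq(np.c_[Q[:,:2]-[.5555,-.054],np.ones(len(Q))],Q[:,2],rcond=None)[0])
y=(H>20)&(H<33)&(S>120)&(P[...,0]<.65); wblobs(im,y&(h>.03)&(h<.055),300); wblobs(im,y&(h>0.058)&(h<.08),50)
E
```

```text
px [277 180] n 263 ctr 0.5577 -0.0382 z 0.0706 size 0.028 0.011 axis 80.8
px [277 213] n 151 ctr 0.5526 -0.0708 z 0.0715 size 0.017 0.009 axis 80.8
px [277 175] n 26423 ctr 0.5548 -0.0529 z 0.0508 size 0.224 0.184 axis -87.5
plane [ 0.00030699 -0.00013059  0.05082649]
px [214  63] n 5561 ctr 0.5077 0.0977 z 0.0428 size 0.098 0.080 axis 2.3
px [208  60] n 518 ctr 0.5085 0.0961 z 0.0665 size 0.045 0.014 axis -87.8
```

View pics/w18.png

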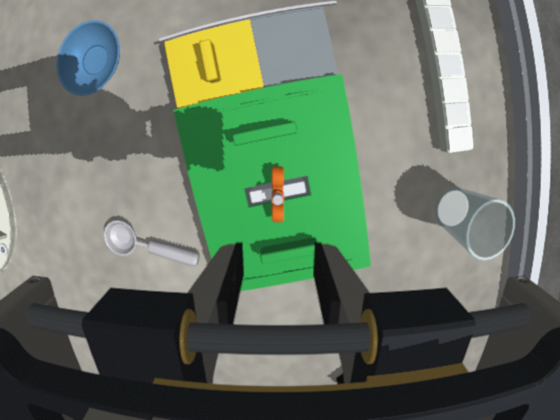

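The picture shows the cover (270,180) flat, with the wing nut (277,193) across the slot at about 8.06 rad. The yellow cover (210,62) is shut and nothing is being touched.

```bash
python3 - <<'E'
from h import *
im=get_image('top'); H,S,V=hsv(im); P=cloud(im); h=P[...,2]
blobs(im,(V>165)&(S<50)&(h>.018)&(h<.035)&(P[...,0]>.1)&(P[...,0]<.9)&(abs(P[...,1])<.75),80)
print(sign_off())
E
```

```text
px [232 129] n 655 ctr 0.7891 0.0677 z 0.0259 size 0.217 0.037 longaxis -89.6 mean [0.7919 0.0847]
the job is handed in; nothing more can be done
None
```

I handed the job in at about 81 s of the 210 s limit; the sign-off returned no verdict. The three white pods I found are flat in the chamber. The blue pod is in the well under the shut slide cover. The green cover is seated, with the wing nut at about 8.06 rad by its measured angle.

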